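Change the load of the leg-drilling jig

ROBOT

A 7-joint arm with a two-finger parallel gripper is mounted at the origin on the work surface. World frame = base frame: x ahead of the robot, y to its left, z up, the work surface at z = 0. Lengths are in m, angles in rad, forces in N, time in s.
With the tool pointing down it reaches from about 0.35 to 0.9 m from the base axis. Payload 8.1 kg.
Tool frame: the origin (TCP) lies at the very end of the fingers, on their centre line; the grasp point (between the pads) lies 19 mm behind it (arm.tcp_to_grasp is the distance from the TCP to the grasp point, in m); z points along the fingers, y is the line along which they close (so a half turn about z gives the same grasp; the last joint's range is limited). The gripper opens to 92 mm and grips with 3 to 60 N. Pads are 19 mm wide; open, the fingers measure 130 mm over their backs; the gripper's body (75 mm by 190 mm) begins 47 mm behind the grasp point.
Start: joints at [-1.4, 0.434, 0.025, 1.573, -0.012, 1.134, -0.075], TCP at [0.169, 0.602, 0.227] pointing down, gripper open.
Joint ranges: [-2.62, 2.62], [-0.44, 2.09], [-1.27, 1.32], [0.08, 2.57], [-1.32, 4.46], [0.12, 2], [-2.74, 2.74]. Speed limits (rad/s): [2.22, 2.22, 3.01, 3.01, 3.14, 3.14, 3.14].

INTERFACE

Orientations are given as a rotation vector (axis times angle).
In Python, from cell import arm gives the robot as it stands.
- The arm moves only by the shell command python3 nudge.py FILE [FORCE], which reads ROWS from the file FILE. ROWS is a JSON list that holds a single list of rows (three levels of brackets), with 1 to 10 rows, each of 5 numbers: dx, dy, dz in m, then a turn about the tool's z in rad, then the opening from 0.0 (shut) to 1.0 (fully open); each row shifts and turns the commanded pose from where the row before left it, along the tool's axes as they then stand; what a row does not reach is not made up. A row lasts 1/10 s, in which the tool goes at most 0.05 m and 0.15 rad, less where a joint would pass 70% of its speed; a pose out of reach is approached as far as the arm can. The fingers move at their own pace and stop on an object; FORCE is the grip in N (left out, the last holds). Time passes only in rows, so rows that do not move let the fingers close. It prints the time, the measured TCP pose, the force, the opening and the grip force at its end. Input that does not fit is refused with a message, and nothing moves.
- arm.observe(): the state, without advancing time (a new reading comes with each control period).
- arm.get_image(name): name is "scene" or "top" or "wrist"; returns a dict with "image" (480x640x3 uint8, blue, green, red), "fx", "fy", "cx", "cy" (pixels), "distortion" ([k1, k2, p1, p2, k3] as OpenCV has them; the pictures are not rectified), "cam_to_world" (4x4, takes a point from camera to world coordinates); the wrist camera has in their place "mount" (4x4, takes a point from camera to tool coordinates, whose origin is the TCP and whose axes are the flange's). Camera axes: x right, y down, z forward; pixel columns grow to the right and rows downward; lengths in m; the calibration is good to about 2 mm. A picture is of the moment at which its call begins: read the wrist's pose just before it. There is no depth.
- arm.sign_off(): hands the job in; it is judged then, once.
The state is a dict: "clock": time; "joints": joint angles; "dq": joint speeds; "joint_efforts": joint torques, N m; "position": TCP position; "ee_rot": TCP orientation; "force": force on the tool from outside, world axes, zero at the start; "ft_torque": the same for the moment, N m; "width": opening from 0.0 (shut) to 1.0 (fully open); "gripper_force": force on a finger pad.
Only numpy, scipy, OpenCV 4.12 (cv2) and the standard library are available. Lean on these libraries where they do the work, as an engineer would, in place of code of your own. Each camera call takes 0.05 s, during which the arm holds its last target. There are 200 camera calls.

TASK

Change the load of the sloped drilling jig: swing its keeper bar uphill, well clear of the lanes, draw out the drilled leg that still lies in the jig and lay it in the grey tote. Then load all the hexagonal leg blanks that lie on the bench (two or three): roll each until its crayon face mark is uppermost, lay it in a lane of its own and slide it down under the drill-bush plate until its end is fully home against the back stop. When all are home, swing the keeper bar across them until it snaps shut in its catch; leave the other things on the bench where they are.

Things in the scene. Friction and masses are not known exactly. Their poses are not given: they have to be found in the camera images.
- bed: the jig's plywood bed, fixed, falling 20 degrees away from the robot, 265 x 300 mm. Origin: middle of the back stop's face, level with the lane floors, 35 mm above the bench. x runs down the lanes to the stop, y across, z square off the bed. Three lanes along x at y = +74, 0, -74 mm, from x = -245 mm (high, open end) to the stop at x = 0. A blank that is home has its middle at x = -75, z = 20 mm
- lane0 (a point): left lane (bed y = +74 mm), the point of its floor under the middle of a blank that is home. A lane is a flat trough 35 mm wide, 6 mm deep, in which a blank's lower slanting flats centre it. Wood on wood: a blank does not slide down by itself
- lane1 (a point): the same point of the middle lane
- lane2 (a point): the same point of the right lane (bed y = -74 mm)
- bush_plate (a point): middle of the uphill lower edge (bed x = -44, z = 45 mm) of the fixed aluminium drill-bush plate. The plate bridges all lanes from here down to the stop; its top is at z = 53 mm, its bushes reach 60 mm. A blank (40 mm) has to slide in beneath it
- keeper (a joint): keeper bar angle, rad: 0 shut across the lanes (points to bed -y, nose past its spring catch, against a lug at the right edge), grows as it swings uphill; 1.57 points straight uphill, clear of all lanes; end stop 2.0. Stiff hinge (1.6 N at the knob), stays where left. It meets the catch ball at about 0.06 and passes it at 0.03, which takes about 10 N at the knob
- keeper_hinge (a point): pivot of the steel keeper bar, bed x = -92, y = +140, z = 51 mm (the bar's mid-plane). It swings parallel to the bed, its underside 46 mm above the lane floors, so it passes over loaded blanks. Bar 20 mm wide, 10 mm thick, 294 mm long from the pivot. Its catch bracket stands at the right edge, x = -77 to -111, y = -131 to -155, up to z = 62 mm
- keeper_knob (a point): the bar's upright round knob, 16 mm diameter, 40 mm high, square off the bed, 140 mm from the pivot along the bar; this point is on its axis at bed z = 78 mm, the knob reaching from z = 56 to 96 mm
- blank1: hexagonal beech leg blank, 150 mm long, 40 mm across flats (each flat 23 mm wide), 46 mm across corners, about 150 g. Origin in its middle, on its axis; x along it, z out through the one flat with a black crayon face mark (a loop with two tails, 70 x 15 mm); the other five are plain. Lies on any flat; both ends alike. None if absent
- blank2: hexagonal beech leg blank, 150 mm long, 40 mm across flats (each flat 23 mm wide), 46 mm across corners, about 150 g. Origin in its middle, on its axis; x along it, z out through the one flat with a black crayon face mark (a loop with two tails, 70 x 15 mm); the other five are plain. Lies on any flat; both ends alike. None if absent
- blank3: hexagonal beech leg blank, 150 mm long, 40 mm across flats (each flat 23 mm wide), 46 mm across corners, about 150 g. Origin in its middle, on its axis; x along it, z out through the one flat with a black crayon face mark (a loop with two tails, 70 x 15 mm); the other five are plain. Lies on any flat; both ends alike. None if absent
- blank4: hexagonal beech leg blank, 150 mm long, 40 mm across flats (each flat 23 mm wide), 46 mm across corners, about 150 g. Origin in its middle, on its axis; x along it, z out through the one flat with a black crayon face mark (a loop with two tails, 70 x 15 mm); the other five are plain. Lies on any flat; both ends alike. None if absent
- finished1: the drilled leg from the last batch, if it is this one that is there (else None): same size, weight, axes and mark as a blank, with a 10 mm bored hole near each end of the marked flat. At the start it lies home in the left lane, one end under the drill-bush plate
- finished2: the drilled leg from the last batch, if it is this one that is there (else None): same size, weight, axes and mark as a blank, with a 10 mm bored hole near each end of the marked flat. At the start it lies home in the middle lane, one end under the drill-bush plate
- finished3: the drilled leg from the last batch, if it is this one that is there (else None): same size, weight, axes and mark as a blank, with a 10 mm bored hole near each end of the marked flat. At the start it lies home in the right lane, one end under the drill-bush plate
- tote: open grey plastic tote fixed on the bench, for drilled legs: 145 mm along x, 240 mm along y, 45 mm high, walls 6 mm, floor 6 mm thick; origin under its middle
- glue: Bystander, to be left alone: white glue bottle, 60 mm diameter, 170 mm high; origin under its middle
- tape: Bystander, to be left alone: yellow tape measure, 65 x 45 x 60 mm; origin under its middle
- mallet: Bystander, to be left alone: beech mallet lying down, head 65 x 130 x 80 mm, handle 200 mm along its -x; origin under the head
- screws: Bystander, to be left alone: small tin of screws, 72 mm diameter, 60 mm high; origin under its middle

How it is judged:
By the outcome, as a careful person would: the job done as asked, in the order asked, and still so for the second after the job is handed in, with the robot touching nothing.
Of finished1, finished2, finished3 only 1 to 1 are there at a start; the rules pass over those that are not, and their reading is None.
Of blank1, blank2, blank3, blank4 only 2 to 3 are there at a start; the rules pass over those that are not, and their reading is None.
At some moment in a run one of blank1, blank2, blank3, blank4 may be knocked a few centimetres aside while the robot is not near it.
Once in a run the grip may slacken for a moment while it holds something.
It also fails if it takes over 210 s, if anything falls off the work surface, if the arm or the gripper's body presses on something with over 40 N, if the wrist force passes 120 N, or if a joint passes its speed limit or range.

## Working session

There is one attempt and no reset: what is moved stays moved. The work goes in short steps, Python scripts to look and compute and a shell command to move; the robot and the scene stay as the last step left them, time stands still between calls to the robot, and variables do not carry over. Pictures are saved under pics/ and viewed, at most 14 in all, crops included, and the job is handed in when it is done.

```bash
ls; mkdir -p pics
python3 - <<'E'
from cell import arm
import cv2,numpy as np
for n in ["scene","top"]:
    d=arm.get_image(n); cv2.imwrite(f"pics/{n}0.png",d["image"])
    print(n,d["fx"],d["fy"],d["cx"],d["cy"],d["distortion"],np.round(d["cam_to_world"],4).tolist())
d=arm.get_image("wrist");print(d["fx"],np.round(d["mount"],4).tolist());print(arm.observe())
E
```

```text
cell.py
nudge.py
pics
scene 498.5368530923733 498.5368530923733 316.1264783607925 235.8120976951267 [-0.0654477  0.         0.         0.         0.       ] [[0.6786, 0.6159, -0.4002, 1.0832], [0.7345, -0.5728, 0.3638, -0.5484], [-0.0052, -0.5408, -0.8411, 1.3166], [0.0, 0.0, 0.0, 1.0]]
top 467.0939484879926 467.0939484879926 321.26982858484945 238.57912978737764 [0.00160432 0.         0.         0.         0.        ] [[-0.0168, -0.9852, 0.1706, 0.2571], [-0.9998, 0.014, -0.0173, -0.0268], [0.0147, -0.1709, -0.9852, 1.4665], [0.0, 0.0, 0.0, 1.0]]
340.6269469294796 [[0.0009, -0.9599, -0.2805, 0.0766], [1.0, 0.0005, 0.0016, 0.0001], [-0.0014, -0.2805, 0.9599, -0.1588], [0.0, 0.0, 0.0, 1.0]]
{'clock': 0.15, 'joints': array([-1.399608  ,  0.43506328,  0.02499221,  1.57385765, -0.01162995,
        1.13399661, -0.07510346]), 'dq': array([ 0.00070146, -0.00128923,  0.00041819, -0.00028372, -0.00095446,
       -0.00080818, -0.0019892 ]), 'joint_efforts': array([ 2.26213051e-03, -6.68262291e+01,  9.86092910e-01, -3.14696825e+01,
       -6.05066260e-02,  3.93307116e-02,  1.26548771e-04]), 'position': array([0.16893154, 0.60134884, 0.22613701]), 'ee_rot': array([-4.28870723e-01, -3.11210782e+00,  1.84927260e-03]), 'force': array([-0.22017029, -0.63909091, -0.06881322]), 'ft_torque': array([0.04584394, 0.03412312, 0.00579711]), 'gripper_force': 0.0, 'width': 1.0024529063202274}
```
View pics/scene0.png

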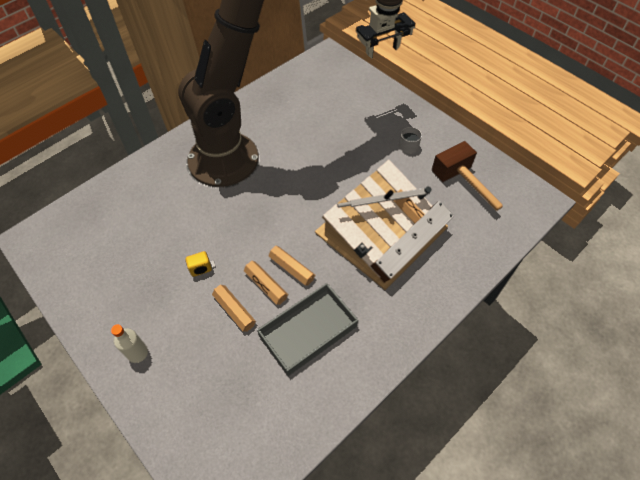

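View pics/top0.png

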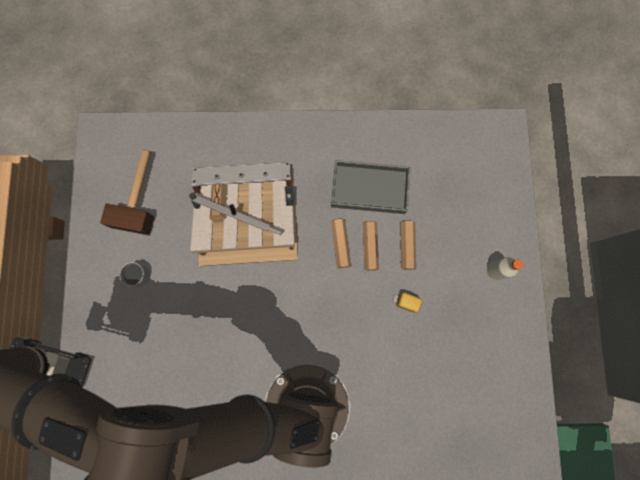

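The scene shows the jig at about (243,215) in the top view. The drilled leg is in its left lane and the keeper bar is part open, with its knob at (233,210). Three blanks lie at top (341,243), (371,246) and (408,245), with the tote at (371,186). Next I'll write helpers and move the wrist camera over the jig.

Create h.py:
```python
from cell import arm
import cv2,numpy as np
from scipy.spatial.transform import Rotation as R
def shot(n,save=None):
    s=arm.observe(); d=arm.get_image(n)
    if n=="wrist":
        T=np.eye(4);T[:3,:3]=R.from_rotvec(s["ee_rot"]).as_matrix();T[:3,3]=s["position"]
        d["T"]=T@np.array(d["mount"])
    else: d["T"]=np.array(d["cam_to_world"])
    d["K"]=np.array([[d["fx"],0,d["cx"]],[0,d["fy"],d["cy"]],[0,0,1.]])
    if save: cv2.imwrite("pics/"+save,d["image"]); np.savez("pics/"+save[:-4]+".npz",T=d["T"],K=d["K"],D=np.array(d["distortion"]))
    return d
def load(n):
    z=np.load("pics/"+n+".npz"); return dict(T=z["T"],K=z["K"],distortion=z["D"],image=cv2.imread("pics/"+n+".png"))
def ray(d,uv):
    p=cv2.undistortPoints(np.array(uv,float).reshape(-1,1,2),d["K"],np.array(d["distortion"],float)).reshape(-1,2)
    r=np.c_[p,np.ones(len(p))]@d["T"][:3,:3].T
    return d["T"][:3,3],r
def plane(d,uv,z=0.):
    o,r=ray(d,uv); return o+r*((z-o[2])/r[:,2:3])
def tri(views):  # [(d,uv),...] least squares
    A=np.zeros((3,3));b=np.zeros(3)
    for d,uv in views:
        o,r=ray(d,[uv]);r=r[0]/np.linalg.norm(r[0]);P=np.eye(3)-np.outer(r,r);A+=P;b+=P@o
    return np.linalg.solve(A,b)
def proj(d,X):
    M=np.linalg.inv(d["T"]);X=np.atleast_2d(X).astype(float)
    return cv2.projectPoints(X,cv2.Rodrigues(M[:3,:3])[0],M[:3,3],d["K"],np.array(d["distortion"],float))[0].reshape(-1,2)
def yaw():  # direction of tool y in world (closing line)
    m=R.from_rotvec(arm.observe()["ee_rot"]).as_matrix(); return np.arctan2(m[1,1],m[0,1])
def to(X,y=None):
    """delta in tool axes to reach TCP X, after (first) turning closing line to world angle y (mod pi)"""
    s=arm.observe();m=R.from_rotvec(s["ee_rot"]).as_matrix();a=np.arctan2(m[1,1],m[0,1]);t=0
    if y is not None:
        t=-((y-a+np.pi/2)%np.pi-np.pi/2)   # tool z down: + turn = cw
    D=np.array(X)-s["position"]
    print("turn %.3f | delta before turn"%t,np.round(m.T@D,4),"after turn",np.round((m@R.from_rotvec([0,0,t]).as_matrix()).T@D,4),"q7 %.2f"%s["joints"][6])
```

Run:
```python
from h import *
d=load_=shot("top","top1.png");s=shot("scene","scene1.png")
print("yaw",yaw())
n=dict(jigTL=(192,168),jigBR=(297,258),b1=(341,243),b2=(371,246),b3=(408,245),tote=(371,186),knob=(233,210),tape=(408,301))
for k,v in n.items(): print(k,plane(d,[v],.03)[0].round(3))
to([.52,.18,.42],np.pi/2)
```

```text
yaw 1.2968947575621148
jigTL [0.74  0.357 0.03 ]
jigBR [0.446 0.024 0.03 ]
b1 [ 0.491 -0.113  0.03 ]
b2 [ 0.48  -0.207  0.03 ]
b3 [ 0.482 -0.323  0.03 ]
tote [ 0.674 -0.213  0.03 ]
knob [0.601 0.224 0.03 ]
tape [ 0.308 -0.314  0.03 ]
turn -0.274 | delta before turn [-0.452  -0.311  -0.1934] after turn [-0.351  -0.4216 -0.1934] q7 -0.08
```

```bash
echo '[[[0,0,-0.048,-0.137,1],[0,0,-0.048,-0.137,1],[0,0,-0.048,0,1],[0,0,-0.048,0,1],[-0.03,-0.035,0,0,1],[-0.03,-0.035,0,0,1],[-0.03,-0.035,0,0,1],[-0.03,-0.035,0,0,1],[-0.03,-0.035,0,0,1],[-0.03,-0.035,0,0,1]]]' > path.dat && python3 nudge.py path.dat 20
echo '[[[-0.03,-0.035,0,0,1],[-0.03,-0.035,0,0,1],[-0.03,-0.035,0,0,1],[-0.03,-0.035,0,0,1],[-0.03,-0.035,0,0,1],[-0.03,-0.035,0,0,1],[0,0,0,0,1],[0,0,0,0,1]]]' > path.dat && python3 nudge.py path.dat
python3 - <<'E'
from h import *
shot("wrist","w1.png"); to([.52,.18,.42],np.pi/2)
E
```

```text
clock: 1.25
position: [0.35, 0.39, 0.4188]
ee_rot: [-0.0, 3.141, 0.0]
force: [1.0, 0.2, 0.2]
width: 1.003
gripper_force: 0.0
clock: 2.05
position: [0.5294, 0.1808, 0.4185]
ee_rot: [-0.004, -3.141, 0.0]
force: [-0.0, 0.4, 0.5]
width: 1.003
gripper_force: 0.0
turn 0.000 | delta before turn [ 0.0087 -0.0022 -0.0015] after turn [ 0.0087 -0.0022 -0.0015] q7 1.21
```

View pics/w1.png

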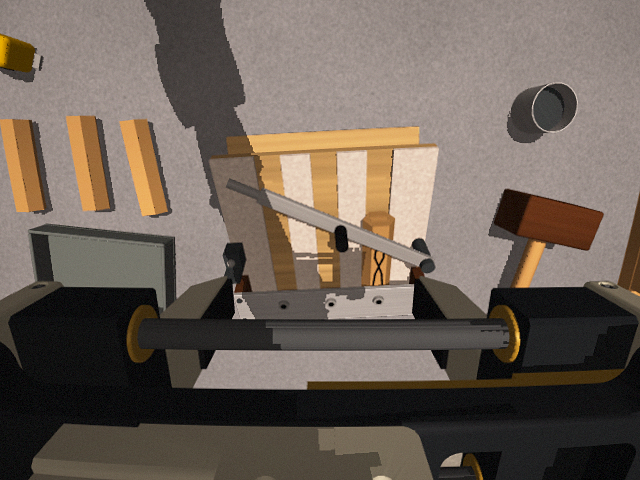

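Wrist view: bed uphill corners at (210,158) and (437,146), knob at (341,238), plate edge from (237,293) to (413,287). The leg is in the left lane at x≈377. I'll take a second view from a different place.

```bash
echo '[[[-0.04,-0.02,0,0,1],[-0.03,-0.04,0,0,1],[0,-0.045,0,0,1],[0,-0.045,0,0,1],[0,0,0,0,1],[0,0,0,0,1]]]' > path.dat && python3 nudge.py path.dat
python3 - <<'E'
from h import *
d=shot("wrist","w2.png")
a=cv2.imread("pics/w1.png")[110:335,200:450]; b=d["image"][0:330]
cv2.imwrite("pics/w1c.png",cv2.resize(a,None,fx=3,fy=2.6,interpolation=cv2.INTER_CUBIC))
E
```

```text
clock: 2.7
position: [0.5987, 0.0324, 0.419]
ee_rot: [-0.0, 3.141, 0.002]
force: [-0.6, 0.2, 0.2]
width: 1.0
gripper_force: 0.0
```

View pics/w2.png

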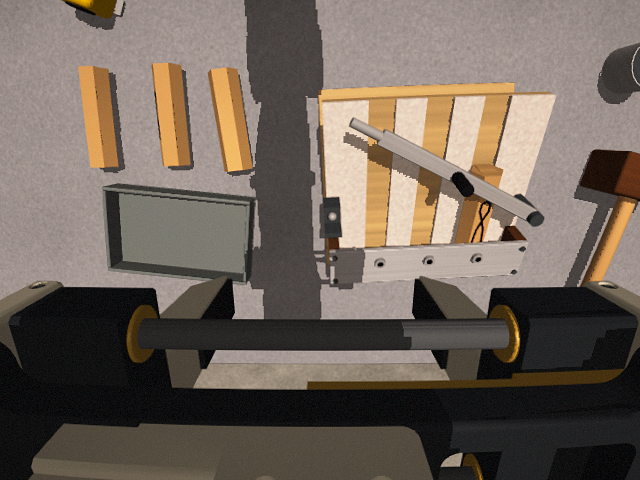

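Run:
```python
from h import *
a=load("w1");b=load("w2");t=load("top1")
P={}
for k,u,v in [("cR",(210,158),(321,98)),("cL",(437,146),(554,94)),("bR",(283,304),(380,264)),("bM",(331,302.5),(428,261)),("bL",(378,300),(476,258)),("pR",(237,293),(331,250)),("pL",(413,287),(526,241)),("knobtop",(340.5,230),(458,179)),("pivottop",(429,266),(537,219)),("hexend",(377,213),(488,166))]:
    P[k]=tri([(a,u),(b,v)]);print(k,P[k].round(4),"top px",proj(t,P[k])[0].round(1),"reproj",(proj(a,P[k])[0]-u).round(1),(proj(b,P[k])[0]-v).round(1))
y=P["bL"]-P["bR"];print("len",np.linalg.norm(y),"yaw y",np.arctan2(-y[0],y[1]))
y=P["cL"]-P["cR"];print("len",np.linalg.norm(y),"yaw y",np.arctan2(-y[0],y[1]))
```

```text
cR [0.4718 0.0321 0.1203] top px [293.1 245.2] reproj [-0.9 -1.4] [0.7 1.6]
cL [0.4592 0.3307 0.1222] top px [189.9 250.9] reproj [0.2 0.4] [-0.1 -0.4]
bR [0.6999 0.1195 0.0947] top px [264.3 173.1] reproj [0.4 0.9] [-0.4 -1. ]
bM [0.698  0.1943 0.0906] top px [239.9 174.3] reproj [0.  0.1] [-0.1 -0.1]
bL [0.693  0.268  0.0922] top px [215.5 176.1] reproj [-0. -0.] [0. 0.]
pR [0.6815 0.0463 0.0892] top px [288.4 179.1] reproj [-0.1 -0.3] [0.2 0.4]
pL [0.6479 0.3064 0.1476] top px [198.  185.4] reproj [0.5 1.1] [-0.6 -1.1]
knobtop [0.567  0.2052 0.1443] top px [232.6 212.3] reproj [0.4 0.8] [-0.4 -0.8]
pivottop [0.6242 0.3328 0.1247] top px [190.7 195.4] reproj [0. 0.] [-0. -0.]
hexend [0.5517 0.258  0.1114] top px [216.5 220.1] reproj [0.5 1.2] [-0.5 -1.3]
len 0.1486765926437834 yaw y 0.046458484903188005
len 0.2988774944296116 yaw y 0.0420607416416367
```

```bash
cat >> h.py <<'E'
c20,s20=np.cos(np.radians(20)),np.sin(np.radians(20))
def bedT(p):
    x,y,z,w=p;c,s=np.cos(w),np.sin(w)
    M=np.array([[c20*c,-s,s20*c],[c20*s,c,s20*s],[-s20,0,c20]]);return M,np.array([x,y,z])
E
python3 - <<'E'
from h import *
from scipy.optimize import least_squares
V=[load("w1"),load("w2")]
B=np.array([[-245,-150,6],[-245,150,6],[-22,-74,60],[-22,0,60],[-22,74,60]])/1e3
U=[[(210,158),(437,146),(283,304),(331,302.5),(378,300)],[(321,98),(554,94),(380,264),(428,261),(476,258)]]
def f(p,full=False):
    M,o=bedT(p); return np.concatenate([(proj(d,B@M.T+o)-u).ravel() for d,u in zip(V,U)])
for fix in (0,1):
    g=(lambda q:f([q[0],q[1],.035,q[2]])) if fix else f
    r=least_squares(g,[.695,.193,.044] if fix else [.695,.193,.035,.044]);print(r.x.round(4),r.fun.round(1))
M,o=bedT([r.x[0],r.x[1],.035,r.x[2]])
print("uphill blank end top",proj(V[1],M@[-.15,.074,.04]+o),"hinge",proj(V[1],M@[-.092,.14,.056]+o))
for th in np.arange(.2,.8,.1):
    print(th,[proj(d,M@[-.092-.14*np.sin(th),.14-.14*np.cos(th),.096]+o)[0].round(0) for d in V],[proj(d,M@[-.092-.294*np.sin(th),.14-.294*np.cos(th),.056]+o)[0].round(0) for d in V])
E
```

```text
[0.6943 0.1926 0.0329 0.0464] [-1.2 -0.1  1.1  0.6 -0.4  0.2 -1.  -0.3 -0.4  0.   0.8  2.7  0.7 -0.2
 -0.7 -1.9  0.3 -1.1  0.5 -0.4]
[0.694  0.1922 0.0464] [-2.  -0.3  1.3  0.4 -0.8  0.7 -1.2  0.1 -0.4  0.4  0.5  2.3  1.5 -0.7
 -0.7 -1.6  0.5 -0.9  0.9 -0.1]
uphill blank end top [[492.32188599 174.28696038]] hinge [[532.49978924 215.38670283]]
0.2 [array([330., 271.]), array([449., 218.])] [array([217., 239.]), array([327., 186.])]
0.30000000000000004 [array([333., 262.]), array([454., 209.])] [array([217., 221.]), array([332., 165.])]
0.4000000000000001 [array([336., 254.]), array([460., 199.])] [array([220., 202.]), array([340., 144.])]
0.5000000000000001 [array([341., 246.]), array([467., 190.])] [array([226., 182.]), array([350., 121.])]
0.6000000000000001 [array([347., 238.]), array([475., 180.])] [array([234., 162.]), array([364.,  98.])]
0.7000000000000002 [array([354., 230.]), array([485., 171.])] [array([246., 141.]), array([381.,  75.])]
0.8000000000000003 [array([363., 222.]), array([495., 163.])] [array([261., 121.]), array([402.,  52.])]
```

```bash
cat >> h.py <<'E'
BM,BO=bedT([.6942,.1924,.034,.0464])
def bed(x,y,z): return BM@np.array([x,y,z])/1e3+BO     # mm in, m out
def knob(th,z=70): return bed(-92-140*np.sin(th),140-140*np.cos(th),z)
def kyaw(th): return .0464+np.pi-th
def arc(ths,z=70):
    for a,b in zip(ths[:-1],ths[1:]):
        w=kyaw(a);Y=np.array([np.cos(w),np.sin(w),0]);Z=np.array([0,0,-1.]);X=np.cross(Y,Z);d=knob(b,z)-knob(a,z)
        print(np.round([X@d,Y@d,Z@d],3),"turn",round(b-a,3))
E
python3 - <<'E'
from h import *
to(knob(.5,140),kyaw(.5));print(knob(.5),knob(.5,140))
arc(np.linspace(.5,1.85,11))
E
```

```text
turn -1.115 | delta before turn [0.0064 0.1707 0.199 ] after turn [-0.1505  0.0809  0.199 ] q7 1.53
[0.56795814 0.20369508 0.15420058] [0.59187379 0.20480556 0.21997907]
[-0.002  0.018 -0.005] turn 0.135
[-0.002  0.018 -0.005] turn 0.135
[-0.002  0.018 -0.004] turn 0.135
[-0.002  0.018 -0.004] turn 0.135
[-0.002  0.019 -0.003] turn 0.135
[-0.002  0.019 -0.002] turn 0.135
[-0.001  0.019 -0.001] turn 0.135
[-0.001  0.019 -0.   ] turn 0.135
[-0.001  0.019  0.   ] turn 0.135
[-0.001  0.019  0.001] turn 0.135
```

```bash
echo '[[[0,0.045,0.02,0,0.5],[0,0.045,0.02,0,0.4],[0,0.04,0.02,0,0.36],[0,0.04,0.02,0,0.36],[0,0,0.02,-0.149,0.36],[0,0,0.02,-0.149,0.36],[0,0,0.02,-0.149,0.36],[0,0,0,-0.149,0.36],[0,0,0,-0.149,0.36],[0,0,0,-0.149,0.36]]]' > path.dat && python3 nudge.py path.dat
echo '[[[0,0,0,-0.149,0.36],[0,0,0,-0.072,0.36],[0,0,0,0,0.36]]]' > path.dat && python3 nudge.py path.dat
python3 - <<'E'
from h import *
to(knob(.5,70),kyaw(.5)); shot("wrist","w3.png")
E
```

```text
clock: 3.75
position: [0.5978, 0.205, 0.2784]
ee_rot: [1.373, -2.825, -0.002]
force: [0.1, 0.1, -0.6]
width: 0.362
gripper_force: 0.0
clock: 4.05
position: [0.598, 0.2046, 0.2786]
ee_rot: [-1.669, 2.662, 0.002]
force: [-0.2, 0.8, 0.4]
width: 0.361
gripper_force: 0.0
turn 0.003 | delta before turn [0.014  0.0266 0.1244] after turn [0.0141 0.0265 0.1244] q7 2.30
```

```bash
echo '[[[0.014,0.0265,0,0,0.36],[0,0,0.04,0,0.36],[0,0,0.04,0,0.36],[0,0,0.04,0,0.36],[0,0,0.004,0,0.36],[0,0,0,0,0.36]]]' > path.dat && python3 nudge.py path.dat
echo '[[[-0.002,0.018,-0.005,0.135,0.36],[-0.002,0.018,-0.005,0.135,0.36],[-0.002,0.018,-0.004,0.135,0.36],[-0.002,0.018,-0.004,0.135,0.36],[-0.002,0.019,-0.003,0.135,0.36],[0,0,0,0,0.36]]]' > path.dat && python3 nudge.py path.dat
python3 - <<'E'
from h import *
print(knob(1.175),knob(1.85))
E
```

```text
clock: 4.7
position: [0.5685, 0.2016, 0.1546]
ee_rot: [1.661, -2.665, -0.001]
force: [-0.0, 0.1, -0.1]
width: 0.358
gripper_force: 0.0
clock: 5.3
position: [0.5087, 0.2718, 0.1787]
ee_rot: [-0.687, 3.062, 0.005]
force: [0.1, -0.1, -0.0]
width: 0.362
gripper_force: 0.0
[0.50651126 0.26980164 0.17542533] [0.49714737 0.36202524 0.1772729 ]
```

```bash
echo '[[[-0.002,0.019,-0.001,0.135,0.36],[-0.001,0.019,-0.001,0.135,0.36],[-0.001,0.019,0,0.135,0.36],[-0.001,0.019,0.0,0.135,0.36],[-0.001,0.02,0.001,0.135,0.36],[0,0,0,0,0.36],[0,0,-0.04,0,0.36],[0,0,-0.04,0,0.36]]]' > path.dat && python3 nudge.py path.dat
python3 - <<'E'
from h import *
d=shot("wrist","w4.png");t=shot("top","top2.png")
cv2.imwrite("pics/v4.png",np.vstack([d["image"][:300],cv2.resize(t["image"][140:280,160:460],(640,299))]))
E
```

```text
clock: 6.1
position: [0.499, 0.36, 0.2576]
ee_rot: [-0.358, -3.12, 0.003]
force: [0.8, -0.1, 0.5]
width: 0.358
gripper_force: 0.0
```

View pics/v4.png

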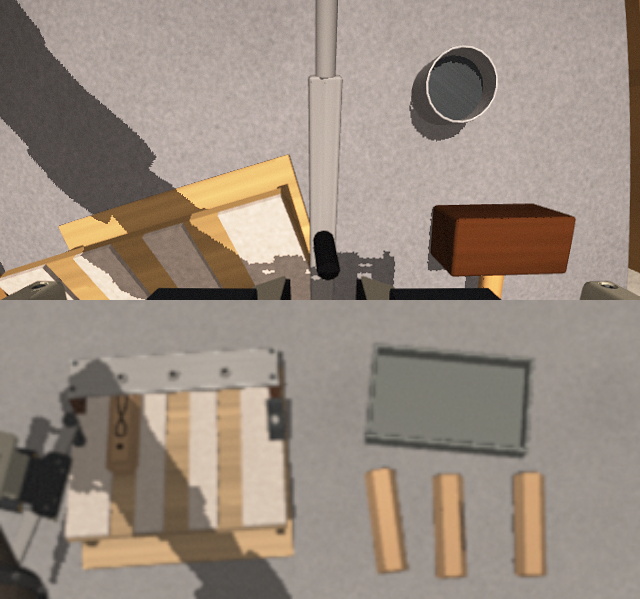

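Run:
```python
from h import *
P=bed(-100,74,20)-[0,0,.006]
print(P);to(P,np.pi/2+.0464)
print(BM.T@[0,0,1])
```

```text
[0.60373255 0.26227903 0.08099587]
turn -0.276 | delta before turn [-0.1203 -0.0751  0.1825] after turn [-0.0953 -0.105   0.1825] q7 0.77
[-0.34202014  0.          0.93969262]
```

```bash
echo '[[[0,0,0,-0.138,0.65],[0,0,0,-0.138,0.65],[-0.032,-0.035,0,0,0.65],[-0.032,-0.035,0,0,0.65],[-0.031,-0.035,0,0,0.65],[0,0,0.04,0,0.65],[0,0,0.04,0,0.65],[0,0,0,0,0.65]]]' > path.dat && python3 nudge.py path.dat 30
python3 - <<'E'
from h import *
P=bed(-100,74,20)-[0,0,.006]
to(P,np.pi/2+.0464)
d=shot("wrist","w5.png")
print(proj(d,[bed(-150,74,40),bed(-150,62.5,40),bed(-150,85.5,40)]))
cv2.imwrite("pics/v5.png",cv2.resize(d["image"][100:480,120:520],None,fx=1.5,fy=1.5))
E
```

```text
clock: 7.0
position: [0.5954, 0.258, 0.1721]
ee_rot: [0.07, -3.133, 0.006]
force: [-1.5, 0.9, -0.2]
width: 0.649
gripper_force: 0.0
turn -0.002 | delta before turn [-0.0092  0.0043  0.091 ] after turn [-0.0092  0.0043  0.091 ] q7 1.28
[[328.32627479 215.83689602]
 [309.90801111 215.84066456]
 [346.74366679 215.8414249 ]]
```

View pics/v5.png

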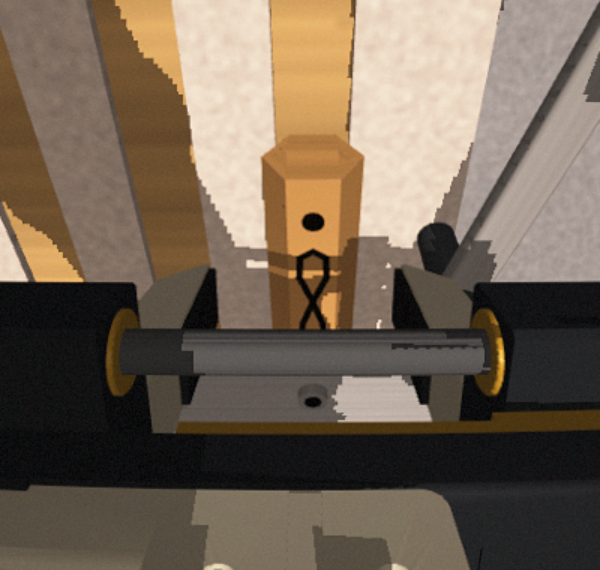

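The leg's end edge lies at (310–347, 219), within 3 px of where the bed fit puts it. The hinge pin is close to the left finger, so I'll narrow the opening and descend.

```bash
echo '[[[-0.009,0.004,0,0,0.58],[0,0,0.04,0,0.58],[0,0,0.03,0,0.58],[0,0,0.021,0,0.58],[0,0,0,0,0.58],[0,0,0,0,0.3],[0,0,0,0,0.3],[0,0,0,0,0.3],[0,0,0,0,0.3],[0,0,0,0,0.3]]]' > path.dat && python3 nudge.py path.dat 35
```

```text
clock: 8.05
position: [0.6092, 0.265, 0.0882]
ee_rot: [-0.064, 3.137, 0.002]
force: [0.9, -2.7, 7.4]
width: 0.471
gripper_force: 35.0
```

```bash
echo '[[[0,0,0,0,0.58],[0,0,0,0,0.58],[0,0,0,0,0.58]]]' > path.dat && python3 nudge.py path.dat 35
python3 - <<'E'
from h import *
P=bed(-100,74,20)-[0,0,.006]
to(P,np.pi/2+.0464);print(arm.observe()["position"],BM.T@(arm.observe()["position"]-BO))
E
```

```text
clock: 8.35
position: [0.6069, 0.266, 0.0861]
ee_rot: [-0.066, 3.141, 0.002]
force: [-0.4, -0.3, 0.5]
width: 0.572
gripper_force: 0.0
turn -0.005 | delta before turn [ 0.0033 -0.0036  0.0051] after turn [ 0.0033 -0.0036  0.0051] q7 1.30
[0.60689361 0.26603508 0.08614228] [-0.09657711  0.07760539  0.02033746]
```

```bash
echo '[[[0.003,-0.003,0.006,0,0.58],[0,0,0,0,0.58],[0,0,0,0,0.58]]]' > path.dat && python3 nudge.py path.dat 35
python3 - <<'E'
from h import *
P=bed(-100,74,20)-[0,0,.006]
to(P,np.pi/2+.0464)
E
```

```text
clock: 8.65
position: [0.6038, 0.262, 0.0793]
ee_rot: [0.065, -3.14, 0.0]
force: [-0.8, -0.4, 0.2]
width: 0.578
gripper_force: 0.0
turn -0.005 | delta before turn [ 0.      0.0003 -0.0017] after turn [ 0.      0.0003 -0.0017] q7 1.30
```

```bash
echo '[[[0,0,0,0,0.4],[0,0,0,0,0.4],[0,0,0,0,0.4],[0,0,0,0,0.4]]]' > path.dat && python3 nudge.py path.dat 35
echo '[[[0.010,0,-0.0036,0,0.4],[0.010,0,-0.0037,0,0.4],[0.010,0,-0.0036,0,0.4],[0.010,0,-0.0037,0,0.4],[0.010,0,-0.0036,0,0.4],[0.012,0,-0.0044,0,0.4],[0,0,0,0,0.4]]]' > path.dat && python3 nudge.py path.dat
python3 - <<'E'
from h import *
d=shot("wrist","w6.png")
cv2.imwrite("pics/v6.png",d["image"][100:380,180:480])
E
```

```text
clock: 9.05
position: [0.6042, 0.2623, 0.0797]
ee_rot: [0.065, -3.141, -0.0]
force: [-0.6, 0.6, -1.2]
width: 0.487
gripper_force: 35.0
clock: 9.75
position: [0.5407, 0.2599, 0.1031]
ee_rot: [0.066, -3.14, -0.001]
force: [0.6, -0.6, -0.3]
width: 0.481
gripper_force: 35.0
```

View pics/v6.png

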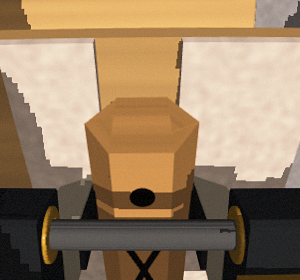

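```bash
echo '[[[0,0,-0.03,0,0.4],[0,0,-0.04,0,0.4],[0,0,-0.04,0,0.4],[0,0,-0.04,0,0.4],[0,0,0,0,0.4]]]' > path.dat && python3 nudge.py path.dat
python3 - <<'E'
from h import *
b=load("w2");t=load("top1")
A=plane(b,[(106,186),(253,199),(247,282),(108,272)],.045);C=plane(t,[(333,160),(410,165),(407,212),(332,206)],.045)
print(A.round(3),A.mean(0),C.round(3),C.mean(0))
for Q in (tri([(b,(106,186)),(t,(407,212))]),tri([(b,(253,199)),(t,(332,206))])): print("rim",Q.round(3))
c=C.mean(0);v=C[1]-C[0];w=np.arctan2(v[1],v[0]);print("long axis",w)
to([c[0],c[1],.15],w+np.pi/2); d=shot("wrist","w7.png")
# blanks in top view
t=shot("top","top3.png");h=cv2.cvtColor(t["image"],cv2.COLOR_BGR2HSV)
m=cv2.inRange(h,(8,90,90),(22,255,255));m[:,:315]=0;m[:200]=0
for q in cv2.findContours(m,0,2)[0]:
    if cv2.contourArea(q)>300: print(cv2.minAreaRect(q),plane(t,[cv2.minAreaRect(q)[0]],.03).round(3))
E
```

```text
clock: 10.3
position: [0.5454, 0.2605, 0.2581]
ee_rot: [-0.063, 3.133, 0.007]
force: [1.0, 0.1, -2.1]
width: 0.486
gripper_force: 35.0
[[ 0.589 -0.312  0.045]
 [ 0.611 -0.077  0.045]
 [ 0.753 -0.095  0.045]
 [ 0.736 -0.335  0.045]] [ 0.67185721 -0.20469846  0.045     ] [[ 0.757 -0.093  0.045]
 [ 0.737 -0.338  0.045]
 [ 0.584 -0.321  0.045]
 [ 0.606 -0.087  0.045]] [ 0.67092501 -0.21005194  0.045     ]
rim [ 0.59  -0.326  0.023]
rim [ 0.622 -0.09  -0.019]
long axis -1.6502712386189642
turn -1.451 | delta before turn [-0.1055 -0.4757  0.1069] after turn [ 0.4596 -0.1617  0.1069] q7 1.20
((409.3793029785156, 302.0517272949219), (23.026222229003906, 16.155494689941406), 21.801410675048828) [[ 0.305 -0.318  0.03 ]]
((370.1205139160156, 245.49583435058594), (47.31671142578125, 13.233515739440918), 88.02507019042969) [[ 0.482 -0.204  0.03 ]]
((407.5, 244.5), (47.0, 13.0), 90.0) [[ 0.483 -0.321  0.03 ]]
((340.4694519042969, 242.77076721191406), (47.77717971801758, 13.414616584777832), 82.40535736083984) [[ 0.492 -0.112  0.03 ]]
```

```bash
echo '[[[-0.01,-0.045,0,0.141,0.4],[0,0,0,0.141,0.4],[0,0,0,0.141,0.4],[0,0,0,0.141,0.4],[0,0,0,0.141,0.4],[0,0,0,0.141,0.4],[0,0,0,0.141,0.4],[0,0,0,0.141,0.4],[0,0,0,0.141,0.4],[0,0,0,0.141,0.4]]]' > path.dat && python3 nudge.py path.dat
echo '[[[0,0,0,0.141,0.4],[0,0,0,0.141,0.4],[0,0,0,0,0.4]]]' > path.dat && python3 nudge.py path.dat
python3 - <<'E'
from h import *
to([.672,-.180,.15],-.08)
E
```

```text
clock: 11.4
position: [0.5533, 0.2147, 0.2504]
ee_rot: [-1.993, -2.427, 0.005]
force: [0.2, 0.8, -1.5]
width: 0.482
gripper_force: 35.0
clock: 11.7
position: [0.5533, 0.2149, 0.2505]
ee_rot: [-2.311, -2.128, 0.005]
force: [-0.0, -0.2, -0.5]
width: 0.483
gripper_force: 35.0
turn -0.002 | delta before turn [-0.3836  0.151   0.101 ] after turn [-0.3839  0.1501  0.101 ] q7 -0.24
```

```bash
echo '[[[-0.042,0.017,0,0,0.4],[-0.042,0.017,0,0,0.4],[-0.043,0.017,0,0,0.4],[-0.043,0.017,0,0,0.4],[-0.043,0.017,0,0,0.4],[-0.043,0.017,0,0,0.4],[-0.043,0.016,0,0,0.4],[-0.043,0.016,0,0,0.4],[-0.042,0.016,0,0,0.4],[0,0,0,0,0.4]]]' > path.dat && python3 nudge.py path.dat
echo '[[[0,0,0.035,0,0.4],[0,0,0.035,0,0.4],[0,0,0.031,0,0.4],[0,0,0,0,0.4]]]' > path.dat && python3 nudge.py path.dat
python3 - <<'E'
from h import *
to([.672,-.180,.06],-.08); d=shot("wrist","w8.png"); t=shot("scene","s8.png")
cv2.imwrite("pics/v8.png",np.vstack([d["image"][:330],cv2.resize(t["image"][200:380,180:400],(640,400))])[:600])
E
```

```text
clock: 12.7
position: [0.6713, -0.189, 0.251]
ee_rot: [2.313, 2.123, -0.008]
force: [-0.4, -0.5, -0.9]
width: 0.487
gripper_force: 35.0
clock: 13.1
position: [0.6697, -0.1782, 0.1456]
ee_rot: [-2.299, -2.129, 0.008]
force: [-1.2, 1.4, -2.5]
width: 0.48
gripper_force: 35.0
turn 0.003 | delta before turn [-0.0018  0.0032  0.0855] after turn [-0.0018  0.0032  0.0855] q7 0.48
```

View pics/v8.png

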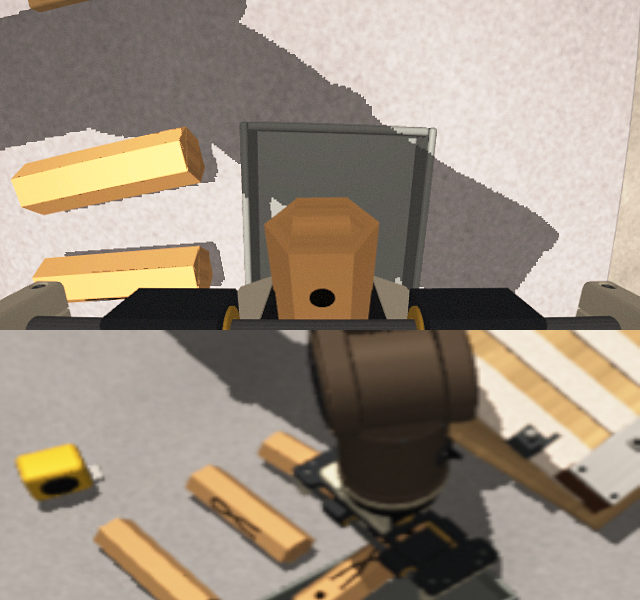

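The leg hangs over the tote. It is held and inside the walls, so I'll lower and release it.

```bash
echo '[[[0,0,0.04,0,0.4],[0,0,0.03,0,0.4],[0,0,0.015,0,0.4],[0,0,0.01,0,0.4],[0,0,0,0,0.4]]]' > path.dat && python3 nudge.py path.dat 12
echo '[[[0,0,0.01,0,0.4],[0,0,0.01,0,0.4],[0,0,0.008,0,0.4],[0,0,0,0,0.4]]]' > path.dat && python3 nudge.py path.dat 8
echo '[[[0,0,0,0,0.68],[0,0,0,0,0.68],[0,0,-0.04,0,0.68],[0,0,-0.05,0,0.68],[0,0,-0.05,0,0.68],[0,0,-0.04,0,0.68],[0.03,-0.03,-0.02,0,1],[0.03,-0.03,0,0,1],[0.03,-0.03,0,0,1],[0,-0.04,0,0,1]]]' > path.dat && python3 nudge.py path.dat
python3 - <<'E'
from h import *
to([.54,-.2,.30],np.pi/2)
E
```

```text
clock: 13.7
position: [0.6732, -0.1799, 0.0566]
ee_rot: [2.308, 2.131, -0.0]
force: [0.1, -0.4, -1.7]
width: 0.492
gripper_force: 12.0
clock: 14.1
position: [0.6723, -0.1795, 0.0271]
ee_rot: [-2.307, -2.13, 0.001]
force: [0.1, -0.2, -0.5]
width: 0.495
gripper_force: 8.0
clock: 15.1
position: [0.5509, -0.0746, 0.2283]
ee_rot: [-2.301, -2.138, -0.003]
force: [-0.3, -0.1, 0.9]
width: 0.969
gripper_force: 0.0
turn 1.497 | delta before turn [-0.1257 -0.0016 -0.0719] after turn [-0.0108  0.1252 -0.0719] q7 0.28
```

```bash
echo '[[[-0.04,0,-0.025,-0.149,1],[-0.04,0,-0.025,-0.149,1],[0,0,-0.02,-0.149,1],[0,0,0,-0.149,1],[0,0,0,-0.149,1],[0,0,0,-0.149,1],[0,0,0,-0.149,1],[0,0,0,-0.149,1],[0,0,0,-0.149,1],[0,0,0,-0.149,1]]]' > path.dat && python3 nudge.py path.dat
echo '[[[0,0,0,-0.149,1],[0,0,0,0,1],[0,0,0,0,1]]]' > path.dat && python3 nudge.py path.dat
python3 - <<'E'
from h import *
to([.54,-.2,.30],np.pi/2); d=shot("wrist","w9.png");
E
```

```text
clock: 16.1
position: [0.55, -0.1598, 0.2989]
ee_rot: [0.244, 3.131, -0.0]
force: [-0.9, -0.5, 0.5]
width: 1.0
gripper_force: 0.0
clock: 16.4
position: [0.55, -0.1597, 0.2987]
ee_rot: [0.027, 3.141, 0.0]
force: [-0.2, -0.0, 0.5]
width: 0.998
gripper_force: 0.0
turn -0.017 | delta before turn [ 0.0093 -0.0404 -0.0013] after turn [ 0.01   -0.0403 -0.0013] q7 1.89
```

View pics/w9.png

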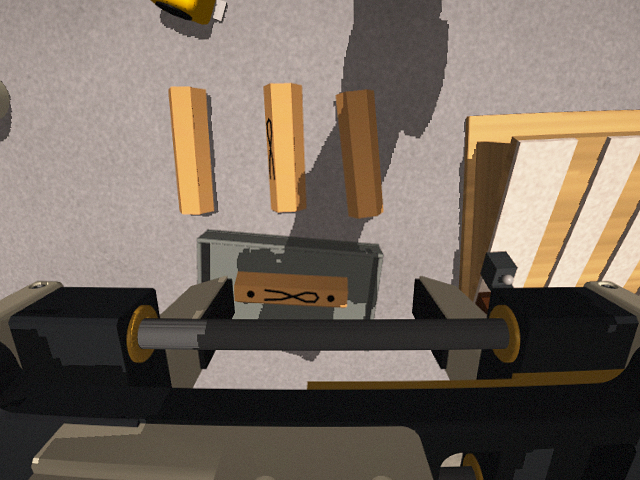

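In the tote view the leg lies flat at (290,290). The middle blank's mark is on its -y slant at (269,150). I'll enlarge the blanks to check the other two.

```bash
echo '[[[0,-0.045,0,0,1],[0,-0.045,0,0,1],[0,-0.045,0,0,1],[0,-0.045,0,0,1],[0,-0.045,0,0,1],[0,0,0,0,1]]]' > path.dat && python3 nudge.py path.dat >/dev/null; python3 -c "
from h import *; shot('wrist','wA.png')"; echo '[[[0,0.045,0,0,1],[0,0.045,0,0,1],[0,0.045,0,0,1],[0,0.045,0,0,1],[0,0.045,0,0,1],[0,0.045,0,0,1],[0,0.045,0,0,1],[0,0.045,0,0,1],[0,0.045,0,0,1],[0,0,0,0,1]]]' > path.dat && python3 nudge.py path.dat
python3 - <<'E'
from h import *
shot("wrist","wB.png")
a=load("w9")["image"][80:220,150:400]
b=load("wA")["image"][70:250,270:640];c=load("wB")["image"][70:250,0:370]
g=lambda i,w,h:cv2.convertScaleAbs(cv2.resize(i,(w,h),interpolation=cv2.INTER_CUBIC),alpha=1.2,beta=20)
cv2.imwrite("pics/vB.png",np.vstack([np.hstack([g(b,400,195),g(c,400,195)]),g(a,800,400)]))
E
```

```text
clock: 18.1
position: [0.5516, 0.0301, 0.2981]
ee_rot: [-0.003, -3.141, -0.006]
force: [-0.4, -0.0, -0.1]
width: 1.003
gripper_force: 0.0
```

View pics/vB.png

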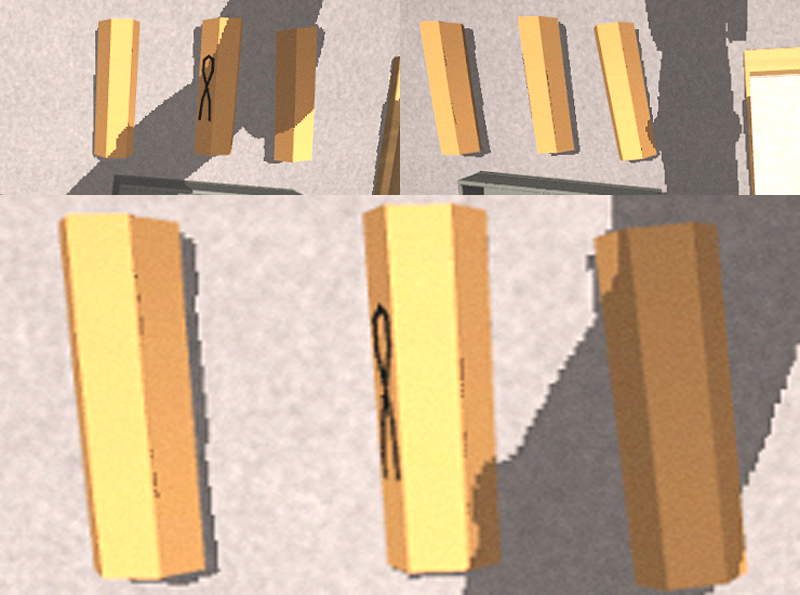

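Upper faces: only the middle blank shows its mark, on the -y slant. The outer two are plain on top and on both slants, so their marks are on the underside. I'll compute poses and roll the right one first.

Run:
```python
from h import *
a=load("w9");b=load("wB")
f=lambda L:[(x/3.2+150,(y-195)/2.857+80) for x,y in L]
g=lambda L:[((x-400)/1.081,y/1.083+70) for x,y in L]
W={"A":[(65,214),(131,214),(160,578),(100,577)],"B":[(388,207),(452,205),(470,573),(410,570)],"C":[(630,230),(693,222),(738,580),(668,588)]}
for k,L in W.items():
    P=plane(a,f(L),.04);n=(P[0]+P[1])/2;m=(P[2]+P[3])/2;v=m-n
    print(k,"centre",((n+m)/2).round(4),"len",np.linalg.norm(v).round(3),"axis yaw",np.arctan2(v[1],v[0]).round(3))
u=f(W["C"]);w=g([(597,25),(627,22),(657,157),(627,160)])
print([tri([(a,p),(b,q)]).round(3) for p,q in zip(u,w)])
to([.50,-.10,.2],np.pi/2)
```

```text
A centre [ 0.484 -0.323  0.04 ] len 0.15 axis yaw -0.035
B centre [ 0.484  -0.2036  0.04  ] len 0.149 axis yaw 0.006
C centre [ 0.4921 -0.1092  0.04  ] len 0.148 axis yaw 0.119
[array([ 0.42 , -0.129,  0.042]), array([ 0.414, -0.104,  0.018]), array([ 0.57 , -0.082,  0.011]), array([ 0.569, -0.113,  0.031])]
turn -0.006 | delta before turn [ 0.0509 -0.1263  0.098 ] after turn [ 0.0517 -0.1261  0.098 ] q7 1.53
```

```bash
echo '[[[0.028,-0.035,0.03,-0.06,0.7],[0.028,-0.035,0.03,-0.06,0.7],[0,-0.035,0.03,0,0.7],[0,-0.035,0.03,0,0.7],[0,0,0.03,0,0.7],[0,0,0,0,0.7],[0,0,0,0,0.7]]]' > path.dat && python3 nudge.py path.dat 20
python3 - <<'E'
from h import *
to([.492,-.109,.012],np.pi/2+.119)
d=shot("wrist","wC.png");cv2.imwrite("pics/vC.png",d["image"][:360,100:540])
E
```

```text
clock: 18.85
position: [0.5088, -0.1147, 0.1531]
ee_rot: [0.168, -3.136, -0.0]
force: [0.1, 0.1, 0.8]
width: 0.698
gripper_force: 0.0
turn -0.012 | delta before turn [0.016  0.0074 0.1412] after turn [0.0159 0.0076 0.1412] q7 1.98
```

View pics/vC.png

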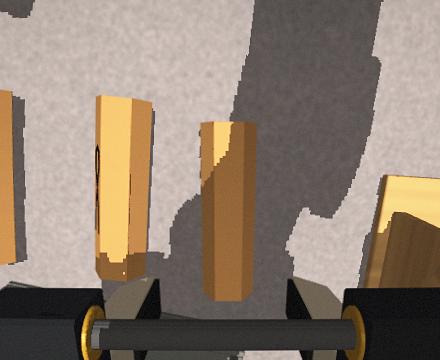

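```bash
echo '[[[0.016,0.0075,0.04,-0.012,0.7],[0,0,0.05,0,0.7],[0,0,0.03,0,0.7],[0,0,0.021,0,0.7],[0,0,0,0,0.7],[0,0,0,0,0.7]]]' > path.dat && python3 nudge.py path.dat 20
python3 - <<'E'
from h import *
to([.492,-.109,.012],np.pi/2+.119)
E
echo '[[[0,0,0,0,0.4],[0,0,0,0,0.4],[0,0,0,0,0.4],[0,0,0,0,0.4]]]' > path.dat && python3 nudge.py path.dat 20
```

```text
clock: 19.5
position: [0.4936, -0.1087, 0.0131]
ee_rot: [-0.19, 3.134, 0.0]
force: [0.5, 0.5, 0.9]
width: 0.699
gripper_force: 0.0
turn 0.002 | delta before turn [ 0.0016 -0.0001  0.0011] after turn [ 0.0016 -0.0001  0.0011] q7 2.10
clock: 19.9
position: [0.4934, -0.1092, 0.0128]
ee_rot: [-0.188, 3.134, -0.0]
force: [-1.1, 0.2, 9.3]
width: 0.49
gripper_force: 20.0
```

```bash
echo '[[[0,0,-0.02,0,0.4],[0,0,-0.02,0,0.4],[0.04,0,0,0.06,0.4],[0.05,0,0,0.059,0.4],[0,0,0,0,0.4],[0,0,0.02,0,0.4],[0,0,0.012,0,0.4],[0,0,0.006,0,0.4],[0,0,0,0,0.4]]]' > path.dat && python3 nudge.py path.dat 20
python3 - <<'E'
from h import *
print(yaw())
E
echo '[[[0,0,0,0,0.75],[0,0,0,0,0.75],[0,0,0,0,0.75]]]' > path.dat && python3 nudge.py path.dat 20
```

```text
clock: 20.8
position: [0.4025, -0.1168, 0.0134]
ee_rot: [0.002, -3.141, -0.001]
force: [-0.3, -0.3, -1.4]
width: 0.487
gripper_force: 20.0
1.5719073334517792
clock: 21.1
position: [0.4031, -0.1169, 0.0141]
ee_rot: [-0.002, 3.141, -0.0]
force: [-0.2, -0.5, 0.9]
width: 0.7
gripper_force: 0.0
```

```bash
echo '[[[0,0.008,0,0,0.75],[0,0.004,0,0,0.75],[0,0.003,-0.003,0,0.75],[0,0.002,-0.003,0,0.75],[0,0.003,-0.003,0,0.75],[0,0.003,-0.002,0,0.75],[0,0.003,-0.002,0,0.75],[0,0.003,-0.002,0,0.75],[0,0.005,-0.002,0,0.75],[0,0.006,-0.001,0,0.75]]]' > path.dat && python3 nudge.py path.dat
echo '[[[0,0.006,-0.001,0,0.75],[0,0,0,0,0.75],[0,-0.012,0,0,0.75],[0,0,-0.04,0,1],[0,0,-0.04,0,1],[0,0,-0.04,0,1],[0,0,0,0,1]]]' > path.dat && python3 nudge.py path.dat
python3 - <<'E'
from h import *
d=shot("wrist","wD.png");cv2.imwrite("pics/vD.png",d["image"][:330,200:560])
E
```

```text
clock: 22.1
position: [0.4027, -0.0765, 0.0319]
ee_rot: [-0.001, 3.141, 0.0]
force: [-0.1, 0.1, -0.3]
width: 0.751
gripper_force: 0.0
clock: 22.8
position: [0.4053, -0.0833, 0.1566]
ee_rot: [-0.001, 3.134, 0.001]
force: [0.5, -0.7, 0.2]
width: 0.993
gripper_force: 0.0
```

View pics/vD.png

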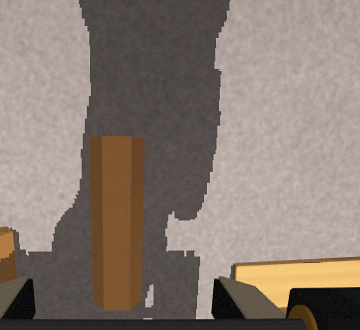

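The blank now lies at crop (118,220) with its top plain. To save pictures, I'll check position and mark numerically.

```bash
cat >> h.py <<'E'
def wood(d,near=None,zz=.028):
    h=cv2.cvtColor(d["image"],cv2.COLOR_BGR2HSV);m=cv2.inRange(h,(6,80,40),(24,255,255));out=[]
    m=cv2.morphologyEx(m,cv2.MORPH_CLOSE,np.ones((5,5)))
    for q in cv2.findContours(m,0,2)[0]:
        if cv2.contourArea(q)<300: continue
        P=plane(d,q[:,0].astype(float),zz)[:,:2].astype(np.float32)*1000
        (c,s,a)=cv2.minAreaRect(P); 
        if s[0]<s[1]: a+=90
        out.append((np.array(c)/1e3,sorted(s),np.radians((a+90)%180-90)))
    if near is not None: out.sort(key=lambda o:np.hypot(*(o[0]-near)))
    return out
def faces(d,x,y,w,M=None,o=None):
    """dark fraction on top, +y slant, -y slant faces of blank lying on bench (or given frame)"""
    if M is None: M=R.from_rotvec([0,0,w]).as_matrix();o=np.array([x,y,.02])
    g=d["image"].max(2);r={}
    for k,a in (("top",0),("+y",-60),("-y",60)):
        F=R.from_rotvec([np.radians(a),0,0]).as_matrix()
        X,Y=np.meshgrid(np.linspace(-.045,.045,91),np.linspace(-.009,.009,19))
        P=np.c_[X.ravel(),Y.ravel(),np.full(X.size,.02)]@F.T@M.T+o
        uv=proj(d,P).astype(np.float32);v=cv2.remap(g,uv[:,:1],uv[:,1:],cv2.INTER_LINEAR).ravel()
        n=M@F@[0,0,1];c=d["T"][:3,3]-P.mean(0);
        r[k]=(round(float((v<55).mean()),3),int(np.median(v)),"cos%.2f"%(n@c/np.linalg.norm(c)))
    return r
E
python3 - <<'E'
from h import *
a=load("w9")
for x,y,w in [(.484,-.323,-.035),(.484,-.2036,.006),(.492,-.109,.119)]: print(faces(a,x,y,w))
d=load("wD")
for o in wood(d,[.40,-.09])[:4]: print(o)
o=wood(d,[.4,-.09])[0];print(faces(d,*o[0],o[2]))
t=shot("top");[print("top",o) for o in wood(t,[.4,-.09])[:5]]
to([.4,-.09,.2],np.pi/2)
E
```

```text
{'top': (0.0, 238, 'cos0.93'), '+y': (0.0, 184, 'cos0.75'), '-y': (0.0, 164, 'cos0.12')}
{'top': (0.0, 241, 'cos0.99'), '+y': (0.0, 176, 'cos0.56'), '-y': (0.09, 143, 'cos0.37')}
{'top': (0.0, 131, 'cos0.99'), '+y': (0.0, 106, 'cos0.37'), '-y': (0.0, 98, 'cos0.56')}
(array([ 0.40429376, -0.08790039]), [45.69770050048828, 156.75485229492188], np.float64(-0.003247591791297127))
(array([ 0.43855978, -0.20175381]), [44.95528030395508, 72.90178680419922], np.float64(0.005280023228637179))
(array([ 0.55058472, -0.19132962]), [21.731428146362305, 52.57200241088867], np.float64(-0.6227521911445568))
(array([ 0.51082697, -0.2598952 ]), [28.222396850585938, 68.93418884277344], np.float64(-0.23831763067764827))
{'top': (0.0, 126, 'cos0.96'), '+y': (0.0, 110, 'cos0.44'), '-y': (0.0, 103, 'cos0.42')}
top (array([ 0.48274603, -0.20516241]), [41.66498947143555, 149.31178283691406], np.float64(0.009872033353814598))
top (array([ 0.30575217, -0.31750137]), [50.350887298583984, 71.11302947998047], np.float64(1.196333506976599))
top (array([ 0.48423447, -0.32177011]), [43.4678840637207, 149.31173706054688], np.float64(-0.02686117538675721))
top (array([ 0.66869012, -0.20677481]), [44.636619567871094, 153.45143127441406], np.float64(1.49749295094852))
top (array([0.56231104, 0.1915255 ]), [255.8362274169922, 323.54510498046875], np.float64(-1.522804898950151))
turn 0.002 | delta before turn [ 0.0031 -0.0074 -0.0468] after turn [ 0.0031 -0.0074 -0.0468] q7 1.79
```

```bash
echo '[[[0,0,0.04,0,0.75],[0,0,0.04,0,0.75],[0,0,0.04,0,0.75],[0,0,0.024,0,0.75],[0,0,0,0,0.75],[0,0,0,0,0.75]]]' > path.dat && python3 nudge.py path.dat
echo '[[[0,0.003,0,0,0.75],[0,0.003,0,0,0.75],[0,0.003,-0.003,0,0.75],[0,0.002,-0.003,0,0.75],[0,0.003,-0.003,0,0.75],[0,0.003,-0.003,0,0.75],[0,0.003,-0.002,0,0.75],[0,0.003,-0.002,0,0.75],[0,0.001,-0.001,0,0.75],[0,0,0,0,0.75]]]' > path.dat && python3 nudge.py path.dat
python3 - <<'E'
from h import *
print("force during hold", arm.observe()["force"])
E
echo '[[[0,-0.015,0,0,0.75],[0,-0.005,0,0,0.75],[0,0,-0.04,0,1],[0,0,-0.04,0,1],[0,0,-0.04,0,1],[0,0,0,0,1]]]' > path.dat && python3 nudge.py path.dat
python3 - <<'E'
from h import *
d=shot("wrist","wE.png");o=wood(d,[.4,-.07])[0];print(o,faces(d,*o[0],o[2]))
E
```

```text
clock: 23.5
position: [0.4015, -0.0831, 0.0081]
ee_rot: [0.001, -3.138, 0.0]
force: [0.6, 0.1, -0.3]
width: 0.751
gripper_force: 0.0
clock: 24.5
position: [0.4027, -0.0586, 0.0258]
ee_rot: [-0.002, 3.142, 0.0]
force: [-0.2, 0.1, -0.2]
width: 0.749
gripper_force: 0.0
force during hold [-0.22149884  0.14550933 -0.16842753]
clock: 25.1
position: [0.4052, -0.0794, 0.1495]
ee_rot: [-0.0, 3.135, 0.001]
force: [0.9, -0.3, -0.7]
width: 0.997
gripper_force: 0.0
(array([ 0.40376605, -0.06489906]), [45.50254821777344, 155.99879455566406], np.float64(-0.0009780459103316003)) {'top': (0.0, 127, 'cos0.96'), '+y': (0.0, 104, 'cos0.38'), '-y': (0.0, 104, 'cos0.47')}
```

```bash
echo '[[[0.001,0.019,0.035,0,0.75],[0,0,0.04,0,0.75],[0,0,0.04,0,0.75],[0,0,0.025,0,0.75],[0,0,0,0,0.75],[0,0,0,0,0.75]]]' > path.dat && python3 nudge.py path.dat
echo '[[[0,0.003,0,0,0.75],[0,0.003,0,0,0.75],[0,0.003,-0.003,0,0.75],[0,0.002,-0.003,0,0.75],[0,0.003,-0.003,0,0.75],[0,0.003,-0.003,0,0.75],[0,0.003,-0.002,0,0.75],[0,0.003,-0.002,0,0.75],[0,0.001,-0.001,0,0.75],[0,0,0,0,0.75]]]' > path.dat && python3 nudge.py path.dat
echo '[[[0,-0.015,0,0,0.75],[0,-0.005,0,0,0.75],[0,0,-0.04,0,1],[0,0,-0.04,0,1],[0,0,-0.04,0,1],[0,0,0,0,1]]]' > path.dat && python3 nudge.py path.dat
python3 - <<'E'
from h import *
d=shot("wrist","wF.png");o=wood(d,[.4,-.04])[0];print(o,faces(d,*o[0],o[2]))
E
```

```text
clock: 25.75
position: [0.4004, -0.0602, 0.005]
ee_rot: [0.0, -3.139, 0.0]
force: [-0.3, 0.7, 0.1]
width: 0.748
gripper_force: 0.0
clock: 26.75
position: [0.4016, -0.0356, 0.0228]
ee_rot: [-0.002, 3.142, 0.0]
force: [0.1, 0.3, -0.5]
width: 0.748
gripper_force: 0.0
clock: 27.35
position: [0.4042, -0.0562, 0.1465]
ee_rot: [-0.0, 3.135, 0.002]
force: [-0.0, 0.7, 0.3]
width: 0.99
gripper_force: 0.0
(array([ 0.40381625, -0.04378993]), [45.51660919189453, 156.57952880859375], np.float64(-6.964166250557208e-05)) {'top': (0.0, 128, 'cos0.96'), '+y': (0.0, 105, 'cos0.39'), '-y': (0.271, 97, 'cos0.47')}
```

```bash
echo '[[[0.006,0.019,0.035,0,0.75],[0,0,0.04,0,0.75],[0,0,0.04,0,0.75],[0,0,0.021,0,0.75],[0,0,0,0,0.75],[0,0,0,0,0.75]]]' > path.dat && python3 nudge.py path.dat
echo '[[[0,0.003,0,0,0.75],[0,0.003,0,0,0.75],[0,0.003,-0.003,0,0.75],[0,0.002,-0.003,0,0.75],[0,0.003,-0.003,0,0.75],[0,0.003,-0.003,0,0.75],[0,0.003,-0.002,0,0.75],[0,0.003,-0.002,0,0.75],[0,0.001,-0.001,0,0.75],[0,0,0,0,0.75]]]' > path.dat && python3 nudge.py path.dat
echo '[[[0,-0.015,0,0,0.75],[0,-0.005,0,0,0.75],[0,0,-0.04,0,1],[0,0,-0.04,0,1],[0,0,-0.04,0,1],[0,0,0,0,1]]]' > path.dat && python3 nudge.py path.dat
python3 - <<'E'
from h import *
d=shot("wrist","wG.png");o=wood(d,[.4,-.02]);print(o[:2]);o=o[0];print(faces(d,*o[0],o[2]));print(arm.observe()["joints"].round(2))
to([*o[0],.012],np.pi/2+o[2])
E
```

```text
clock: 28.0
position: [0.3947, -0.0373, 0.0063]
ee_rot: [0.0, -3.139, 0.0]
force: [-0.2, 0.8, 0.4]
width: 0.75
gripper_force: 0.0
clock: 29.0
position: [0.3956, -0.0126, 0.0238]
ee_rot: [-0.002, 3.142, 0.0]
force: [0.8, 0.6, 0.4]
width: 0.756
gripper_force: 0.0
clock: 29.6
position: [0.3982, -0.0331, 0.1474]
ee_rot: [-0.0, 3.135, 0.003]
force: [0.3, -1.2, -1.0]
width: 0.992
gripper_force: 0.0
[(array([ 0.40268225, -0.02026159]), [45.475555419921875, 154.09396362304688], np.float64(0.0021589451129837263)), (array([0.47878619, 0.14727119]), [101.66588592529297, 248.33042907714844], np.float64(-1.5218981591780063))]
{'top': (0.226, 133, 'cos0.95'), '+y': (0.0, 107, 'cos0.39'), '-y': (0.0, 112, 'cos0.46')}
[-0.6   0.18  0.64  2.24 -0.15  0.77  1.71]
turn -0.001 | delta before turn [-0.0049  0.012   0.1336] after turn [-0.0049  0.012   0.1336] q7 1.71
```

Mark uppermost. Grip it (a little toward the robot from its middle) and carry to the right lane.

```bash
echo '[[[0.01,0.012,0.03,0,0.75],[0,0,0.04,0,0.7],[0,0,0.04,0,0.7],[0,0,0.024,0,0.7],[0,0,0,0,0.7],[0,0,0,0,0.7],[0,0,0,0,0.4],[0,0,0,0,0.4],[0,0,0,0,0.4],[0,0,0,0,0.4]]]' > path.dat && python3 nudge.py path.dat 20
echo '[[[0,0,-0.03,0,0.4],[0,0,-0.04,0,0.4],[0,0,-0.045,0,0.4],[0,0,-0.045,0,0.4],[0,0,-0.045,0,0.4],[0,0,-0.045,0,0.4],[0,0,0,0,0.4]]]' > path.dat && python3 nudge.py path.dat
python3 - <<'E'
from h import *
P=bed(-170,-74,20)-[0,0,.006];print(P);to(P+[0,0,.06],np.pi/2+.0464)
E
```

```text
clock: 30.65
position: [0.3864, -0.0206, 0.0105]
ee_rot: [-0.002, 3.14, 0.001]
force: [-0.6, 0.3, 9.8]
width: 0.484
gripper_force: 20.0
clock: 31.35
position: [0.3883, -0.0208, 0.2647]
ee_rot: [-0.002, 3.133, 0.006]
force: [0.5, 0.0, -3.4]
width: 0.489
gripper_force: 20.0
[0.5448896  0.11138729 0.10493728]
turn -0.045 | delta before turn [-0.1558  0.1315  0.1017] after turn [-0.1616  0.1244  0.1017] q7 1.46
```

```bash
echo '[[[0,0,0,-0.045,0.4],[-0.04,0.031,0,0,0.4],[-0.04,0.031,0,0,0.4],[-0.04,0.031,0,0,0.4],[-0.041,0.031,0,0,0.4],[0,0,0.04,0,0.4],[0,0,0.04,0,0.4],[0,0,0.02,0,0.4],[0,0,0,0,0.4],[0,0,0,0,0.4]]]' > path.dat && python3 nudge.py path.dat 20
python3 - <<'E'
from h import *
P=bed(-170,-74,20)-[0,0,.006];to(P,np.pi/2+.0464)
E
```

```text
clock: 32.35
position: [0.5381, 0.108, 0.1599]
ee_rot: [0.072, -3.14, 0.001]
force: [0.8, -0.1, -1.2]
width: 0.489
gripper_force: 20.0
turn -0.001 | delta before turn [-0.0069  0.0031  0.0549] after turn [-0.0069  0.0031  0.0549] q7 1.64
```

```bash
echo '[[[-0.007,0.003,0.02,0,0.4],[0,0,0.01,0,0.4],[0,0,0,0,0.4]]]' > path.dat && python3 nudge.py path.dat 20
echo '[[[0,0,0.006,0,0.4],[0,0,0.006,0,0.4],[0,0,0.006,0,0.4],[0,0,0,0,0.4]]]' > path.dat && python3 nudge.py path.dat 6
echo '[[[0,0,0.005,0,0.4],[0,0,0.003,0,0.4],[0,0,0,0,0.4]]]' > path.dat && python3 nudge.py path.dat 6
python3 - <<'E'
from h import *
P=bed(-170,-74,20)-[0,0,.006];to(P,np.pi/2+.0464)
d=shot("wrist","wH.png");s=shot("scene","sH.png");cv2.imwrite("pics/vH.png",np.hstack([d["image"][:420,180:520],cv2.resize(s["image"][150:290,300:460],(460,420))]))
E
```

```text
clock: 32.65
position: [0.5446, 0.1116, 0.1296]
ee_rot: [0.073, -3.14, 0.0]
force: [-0.3, 0.3, -0.6]
width: 0.488
gripper_force: 20.0
clock: 33.05
position: [0.5446, 0.1116, 0.1111]
ee_rot: [0.072, -3.14, 0.0]
force: [0.2, 0.5, -1.6]
width: 0.493
gripper_force: 6.0
clock: 33.35
position: [0.5452, 0.1116, 0.1035]
ee_rot: [0.072, -3.141, 0.0]
force: [0.6, 0.2, -1.4]
width: 0.493
gripper_force: 6.0
turn -0.000 | delta before turn [ 0.0003 -0.0002 -0.0014] after turn [ 0.0003 -0.0002 -0.0014] q7 1.69
```

View pics/vH.png

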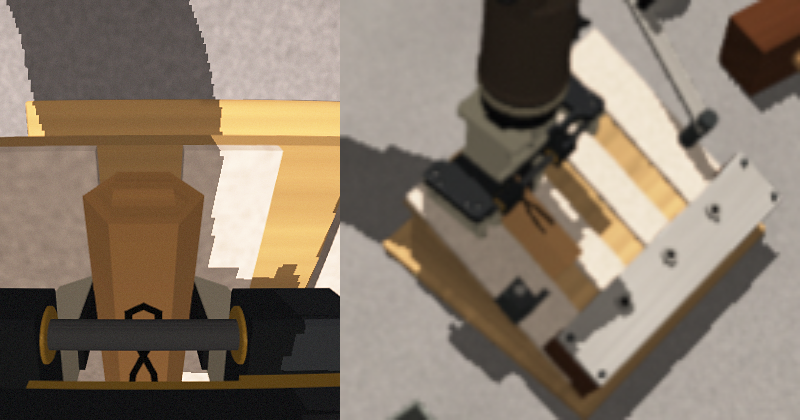

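Both views show the blank seated in the right lane, mark up. I'll release it and go behind its uphill end with closed fingers.

```bash
cat >> h.py <<'E'
def tail(x,y): return bed(x,y,0)+[0,0,.014]
E
echo '[[[0,0,0,0,0.62],[0,0,0,0,0.62],[0,0,-0.03,0,0.62],[0,0,-0.04,0,0.62],[0.04,0,-0.02,0,0.2],[0.04,0,0,0,0],[0,0,0,0,0],[0,0,0,0,0]]]' > path.dat && python3 nudge.py path.dat 20
python3 - <<'E'
from h import *
to(tail(-255,-74)); d=shot("wrist","wI.png")
def end(d,y,x0=-230):
    # uphill end: dark/edge along lane centre at top flat height
    pass
E
```

```text
clock: 34.25
position: [0.4649, 0.1084, 0.1941]
ee_rot: [-0.074, 3.14, 0.002]
force: [0.5, 0.3, -0.1]
width: 0.321
gripper_force: 0.0
turn 0.000 | delta before turn [ 0.0067 -0.0008  0.0589] after turn [ 0.0067 -0.0008  0.0589] q7 1.51
```

```bash
echo '[[[0.009,-0.001,0,0,0],[0,0,0.03,0,0],[0,0,0.022,0,0],[0,0,0.004,0,0],[0,0,0,0,0]]]' > path.dat && python3 nudge.py path.dat
echo '[[[-0.0141,0,0.0051,0,0],[-0.0141,0,0.0051,0,0],[-0.0141,0,0.0051,0,0],[-0.0141,0,0.0051,0,0],[-0.0141,0,0.0051,0,0],[0,0,0,0,0]]]' > path.dat && python3 nudge.py path.dat
python3 - <<'E'
from h import *
s=arm.observe();print("width",s["width"],"bed xyz of TCP",((BM.T@(s["position"]-[0,0,.014]-BO))*1e3).round(1))
E
```

```text
clock: 34.8
position: [0.4562, 0.106, 0.1373]
ee_rot: [0.071, -3.139, 0.002]
force: [0.7, 0.2, 0.7]
width: 0.007
gripper_force: 0.0
clock: 35.4
position: [0.5287, 0.1096, 0.1116]
ee_rot: [-0.072, 3.14, -0.002]
force: [-0.0, 0.4, -1.0]
width: 0.003
gripper_force: 0.0
width 0.003378794623836099 bed xyz of TCP [-180.7  -75.1    1.9]
```

```bash
echo '[[[-0.008,0.001,0.003,0,0],[-0.008,0,0.003,0,0],[-0.005,0,0.002,0,0],[0,0,0,0,0]]]' > path.dat && python3 nudge.py path.dat
for i in 1 2; do echo '[[[-0.002,0,0.0007,0,0],[-0.002,0,0.0007,0,0],[0,0,0,0,0]]]' > path.dat && python3 nudge.py path.dat | grep -E "force|pos"; done
python3 - <<'E'
from h import *
s=arm.observe();print("bed xyz of TCP",((BM.T@(s["position"]-[0,0,.014]-BO))*1e3).round(1),s["force"])
E
```

```text
clock: 35.8
position: [0.5482, 0.1117, 0.104]
ee_rot: [-0.072, 3.141, -0.0]
force: [-0.6, -0.3, 0.4]
width: 0.002
gripper_force: 0.0
position: [0.5517, 0.112, 0.1028]
force: [0.1, -0.7, 0.4]
gripper_force: 0.0
position: [0.5553, 0.1122, 0.1013]
force: [-2.6, 0.0, 2.6]
gripper_force: 1.6
bed xyz of TCP [-152.1  -73.7    1.4] [-2.61998998  0.04189399  2.63145286]
```

```bash
for i in 1 2; do echo '[[[-0.0015,0,0.0005,0,0],[0,0,0,0,0]]]' > path.dat && python3 nudge.py path.dat | grep -E "force|pos"; done
python3 - <<'E'
from h import *
s=arm.observe();print("bed xyz of TCP",((BM.T@(s["position"]-[0,0,.014]-BO))*1e3).round(1),s["force"])
E
```

```text
position: [0.5557, 0.1122, 0.101]
force: [-7.9, 0.2, 10.4]
gripper_force: 5.6
position: [0.556, 0.1122, 0.1008]
force: [-14.1, -0.5, 18.8]
gripper_force: 10.1
bed xyz of TCP [-151.3  -73.7    1.2] [-14.09157692  -0.48670759  18.83790229]
```

```bash
echo '[[[0.01,0,-0.004,0,0],[0.02,0,-0.03,0,0],[0.01,0,-0.045,0,0.5],[0.01,0,-0.045,0,1],[0.01,-0.045,-0.02,0,1],[0,-0.048,0,0.045,1],[0,-0.048,0,0,1],[0,-0.048,0,0,1],[0,-0.048,0,0,1],[0,-0.048,0,0,1]]]' > path.dat && python3 nudge.py path.dat 
echo '[[[0.01,-0.018,0.03,0,1],[0,0,0,0,1],[0,0,0,0,1]]]' > path.dat && python3 nudge.py path.dat
python3 - <<'E'
from h import *
d=shot("wrist","wJ.png")
for o in wood(d,[.48,-.2])[:3]: print(o,faces(d,*o[0],o[2]))
t=shot("top");[print("top",o) for o in wood(t,[.48,-.2])[:3]]
to([.484,-.2,.012],np.pi/2)
E
```

```text
clock: 37.8
position: [0.5031, -0.177, 0.2446]
ee_rot: [-0.003, 3.14, 0.0]
force: [1.1, 0.0, -0.2]
width: 0.655
gripper_force: 0.0
clock: 38.1
position: [0.4929, -0.1934, 0.2141]
ee_rot: [-0.001, -3.141, -0.0]
force: [1.0, 1.2, 1.0]
width: 0.916
gripper_force: 0.0
(array([ 0.48533112, -0.20471454]), [45.230735778808594, 155.03025817871094], np.float64(0.008494840973620868)) {'top': (0.0, 243, 'cos0.98'), '+y': (0.0, 182, 'cos0.48'), '-y': (0.121, 144, 'cos0.42')}
(array([ 0.4863385 , -0.32059061]), [45.9352912902832, 156.2137908935547], np.float64(-0.03061330304656985)) {'top': (0.0, 241, 'cos0.92'), '+y': (0.0, 191, 'cos0.72'), '-y': (0.0, 242, 'cos0.13')}
(array([ 0.31416217, -0.31927084]), [47.61500930786133, 89.18656921386719], np.float64(1.5354439285885306)) {'top': (0.02, 196, 'cos0.90'), '+y': (0.0, 247, 'cos0.19'), '-y': (0.111, 91, 'cos0.64')}
top (array([ 0.45677737, -0.32085388]), [44.867862701416016, 94.4286880493164], np.float64(-0.0007458182632766907))
top (array([ 0.6709259 , -0.17484242]), [45.49608612060547, 89.32832336425781], np.float64(1.5039148976011372))
top (array([ 0.30577008, -0.31750659]), [50.393287658691406, 71.11290740966797], np.float64(1.1961492162291656))
turn 0.003 | delta before turn [ 0.0104 -0.0078  0.2028] after turn [ 0.0104 -0.0078  0.2028] q7 2.16
```

```bash
echo '[[[0.008,-0.0066,0.04,0,0.75],[0,0,0.05,0,0.75],[0,0,0.05,0,0.75],[0,0,0.045,0,0.75],[0,0,0.018,0,0.75],[0,0,0,0,0.75],[0,0,0,0,0.75]]]' > path.dat && python3 nudge.py path.dat
echo '[[[0,0.003,0,0,0.75],[0,0.003,0,0,0.75],[0,0.003,-0.003,0,0.75],[0,0.002,-0.003,0,0.75],[0,0.003,-0.003,0,0.75],[0,0.003,-0.003,0,0.75],[0,0.003,-0.002,0,0.75],[0,0.003,-0.002,0,0.75],[0,0.001,-0.001,0,0.75],[0,0,0,0,0.75]]]' > path.dat && python3 nudge.py path.dat
echo '[[[0,-0.015,0,0,0.75],[0,-0.005,0,0,0.75],[0,0,-0.04,0,1],[0,0,-0.04,0,1],[0,0,-0.04,0,1],[0,0,0,0,1]]]' > path.dat && python3 nudge.py path.dat
python3 - <<'E'
from h import *
d=shot("wrist","wK.png");o=wood(d,[.485,-.18])[0];print(o,faces(d,*o[0],o[2]))
to([o[0][0]-.015,o[0][1],.012],np.pi/2+o[2])
E
```

```text
clock: 38.9
position: [0.4865, -0.1993, 0.0122]
ee_rot: [-0.004, 3.14, -0.0]
force: [0.5, -0.3, 1.4]
width: 0.75
gripper_force: 0.0
clock: 39.9
position: [0.4852, -0.1755, 0.0284]
ee_rot: [0.002, -3.142, -0.0]
force: [-0.3, -0.5, -0.6]
width: 0.751
gripper_force: 0.0
clock: 40.5
position: [0.4876, -0.1974, 0.1527]
ee_rot: [-0.0, 3.135, -0.003]
force: [0.1, -0.0, -1.7]
width: 0.993
gripper_force: 0.0
(array([ 0.48606757, -0.18081458]), [45.49140548706055, 157.31227111816406], np.float64(0.003544163126778897)) {'top': (0.167, 162, 'cos0.96'), '+y': (0.0, 106, 'cos0.38'), '-y': (0.0, 170, 'cos0.48')}
turn -0.003 | delta before turn [0.0162 0.0157 0.1384] after turn [0.0162 0.0157 0.1384] q7 2.25
```

```bash
echo '[[[0.015,0.0157,0.03,0,0.75],[0,0,0.04,0,0.7],[0,0,0.04,0,0.7],[0,0,0.029,0,0.7],[0,0,0,0,0.7],[0,0,0,0,0.7],[0,0,0,0,0.4],[0,0,0,0,0.4],[0,0,0,0,0.4],[0,0,0,0,0.4]]]' > path.dat && python3 nudge.py path.dat 20
echo '[[[0,0,-0.03,0,0.4],[0,0,-0.04,0,0.4],[0,0,-0.045,0,0.4],[0,0,-0.045,0,0.4],[0,0.02,-0.045,0,0.4],[0,0.03,-0.045,-0.04,0.4],[0,0.045,0,0,0.4],[0,0.045,0,0,0.4],[0,0,0,0,0.4]]]' > path.dat && python3 nudge.py path.dat
python3 - <<'E'
from h import *
P=bed(-170,0,20)-[0,0,.006];print(P);to(P+[0,0,.06],np.pi/2+.0464)
E
```

```text
clock: 41.55
position: [0.4711, -0.1803, 0.0104]
ee_rot: [-0.002, 3.139, -0.0]
force: [-0.7, 0.4, 7.3]
width: 0.485
gripper_force: 20.0
clock: 42.45
position: [0.4662, -0.0356, 0.256]
ee_rot: [0.08, -3.14, -0.005]
force: [0.4, -0.9, -1.5]
width: 0.49
gripper_force: 20.0
[0.54145723 0.18530764 0.10493728]
turn 0.004 | delta before turn [-0.0864  0.2165  0.0917] after turn [-0.0855  0.2169  0.0917] q7 1.77
```

```bash
echo '[[[-0.017,0.0433,0,0.004,0.4],[-0.017,0.0433,0,0,0.4],[-0.017,0.0433,0,0,0.4],[-0.017,0.0433,0,0,0.4],[-0.0175,0.0433,0,0,0.4],[0,0,0.04,0,0.4],[0,0,0.03,0,0.4],[0,0,0.02,0,0.4],[0,0,0,0,0.4],[0,0,0,0,0.4]]]' > path.dat && python3 nudge.py path.dat 20
python3 - <<'E'
from h import *
P=bed(-170,0,20)-[0,0,.006];to(P,np.pi/2+.0464)
E
```

```text
clock: 43.45
position: [0.5439, 0.1767, 0.1665]
ee_rot: [0.058, -3.141, 0.0]
force: [0.1, -0.2, -1.0]
width: 0.486
gripper_force: 20.0
turn -0.010 | delta before turn [0.0021 0.0088 0.0615] after turn [0.002  0.0088 0.0615] q7 1.55
```

```bash
echo '[[[0.002,0.0088,0.02,-0.01,0.4],[0,0,0.015,0,0.4],[0,0,0,0,0.4]]]' > path.dat && python3 nudge.py path.dat 20
echo '[[[0,0,0.006,0,0.4],[0,0,0.006,0,0.4],[0,0,0.006,0,0.4],[0,0,0.005,0,0.4],[0,0,0.003,0,0.4],[0,0,0,0,0.4]]]' > path.dat && python3 nudge.py path.dat 6
python3 - <<'E'
from h import *
P=bed(-170,0,20)-[0,0,.006];to(P,np.pi/2+.0464)
d=shot("wrist","wL.png")
E
echo '[[[0,0,0,0,0.62],[0,0,0,0,0.62],[0,0,-0.03,0,0.62],[0,0,-0.04,0,0.62],[0.04,0,-0.02,0,0.2],[0.045,0,0,0,0],[0,0,0,0,0],[0,0,0,0,0]]]' > path.dat && python3 nudge.py path.dat 20
python3 - <<'E'
from h import *
to(tail(-255,0),np.pi/2+.0464); d=shot("wrist","wM.png")
for x in (-165,-160,-155,-150): print(x,faces(d,0,0,0,BM,bed(x,0,20)))
E
```

```text
clock: 43.75
position: [0.5411, 0.186, 0.131]
ee_rot: [0.075, -3.14, -0.0]
force: [0.3, 0.1, -0.9]
width: 0.49
gripper_force: 20.0
clock: 44.35
position: [0.5411, 0.1857, 0.1045]
ee_rot: [0.074, -3.14, 0.0]
force: [-0.4, 0.8, -0.9]
width: 0.497
gripper_force: 6.0
turn 0.001 | delta before turn [-0.0003 -0.0004 -0.0005] after turn [-0.0003 -0.0004 -0.0005] q7 1.59
clock: 45.2
position: [0.4558, 0.1824, 0.1954]
ee_rot: [-0.076, 3.14, 0.003]
force: [1.0, 0.7, 0.4]
width: 0.316
gripper_force: 0.0
turn 0.002 | delta before turn [ 0.0011 -0.0012  0.0602] after turn [ 0.0011 -0.0012  0.0602] q7 1.40
-165 {'top': (0.362, 84, 'cos0.54'), '+y': (0.053, 100, 'cos0.23'), '-y': (0.092, 104, 'cos0.23')}
-160 {'top': (0.417, 82, 'cos0.53'), '+y': (0.082, 99, 'cos0.23'), '-y': (0.099, 103, 'cos0.22')}
-155 {'top': (0.472, 71, 'cos0.52'), '+y': (0.123, 99, 'cos0.23'), '-y': (0.13, 103, 'cos0.22')}
-150 {'top': (0.527, 41, 'cos0.51'), '+y': (0.176, 98, 'cos0.22'), '-y': (0.18, 103, 'cos0.22')}
```

```bash
echo '[[[0.003,-0.001,0,0,0],[0,0,0.03,0,0],[0,0,0.024,0,0],[0,0,0.004,0,0],[0,0,0,0,0]]]' > path.dat && python3 nudge.py path.dat
echo '[[[-0.0141,0,0.0051,0,0],[-0.0141,0,0.0051,0,0],[-0.0141,0,0.0051,0,0],[-0.0141,0,0.0051,0,0],[-0.0141,0,0.0051,0,0],[-0.012,0,0.0044,0,0],[-0.007,0,0.0025,0,0],[0,0,0,0,0]]]' > path.dat && python3 nudge.py path.dat
python3 - <<'E'
from h import *
s=arm.observe();print("bed xyz of TCP",((BM.T@(s["position"]-[0,0,.014]-BO))*1e3).round(1),s["force"])
E
```

```text
clock: 45.75
position: [0.4539, 0.1801, 0.1366]
ee_rot: [0.072, -3.14, 0.003]
force: [0.1, -0.9, 0.4]
width: 0.005
gripper_force: 0.0
clock: 46.55
position: [0.5438, 0.1846, 0.104]
ee_rot: [-0.073, 3.141, -0.001]
force: [0.0, 0.8, -0.7]
width: 0.004
gripper_force: 0.0
bed xyz of TCP [-160.7   -0.8    1.1] [ 0.01004948  0.77394601 -0.69761848]
```

```bash
echo '[[[-0.003,0.0005,0.001,0,0],[-0.003,0,0.0011,0,0],[-0.002,0,0.0007,0,0],[0,0,0,0,0]]]' > path.dat && python3 nudge.py path.dat | grep force
for i in 1 2 3; do echo '[[[-0.0012,0,0.0004,0,0],[0,0,0,0,0]]]' > path.dat && python3 nudge.py path.dat | grep -E "^force|pos"; done
python3 - <<'E'
from h import *
s=arm.observe();print("bed xyz of TCP",((BM.T@(s["position"]-[0,0,.014]-BO))*1e3).round(1),s["force"])
E
```

```text
force: [0.3, -0.1, 0.0]
gripper_force: 0.0
position: [0.5516, 0.186, 0.1013]
force: [-3.0, 0.1, 2.2]
position: [0.5519, 0.186, 0.1011]
force: [-8.0, -0.6, 10.2]
position: [0.5522, 0.186, 0.1009]
force: [-13.0, -0.4, 15.5]
bed xyz of TCP [-151.7    0.2    1.1] [-12.96910056  -0.42162611  15.45129561]
```

```bash
echo '[[[0.01,0,-0.004,0,0],[0.02,0,-0.03,0,0],[0.01,0,-0.045,0,0.5],[0.01,0,-0.045,0,1],[0.005,-0.047,-0.01,0.045,1],[0,-0.048,0,0,1],[0,-0.048,0,0,1],[0,-0.048,0,0,1],[0,-0.048,0,0,1],[0,-0.048,0,0,1]]]' > path.dat && python3 nudge.py path.dat 
echo '[[[0,-0.048,0,0,1],[0,-0.048,0,0,1],[0,-0.048,0,0.03,1],[0,-0.048,0.02,0,1],[0,-0.015,0.02,0,1],[0,0,0,0,1],[0,0,0,0,1]]]' > path.dat && python3 nudge.py path.dat
python3 - <<'E'
from h import *
d=shot("wrist","wN.png")
for o in wood(d,[.486,-.32])[:2]: print(o,faces(d,*o[0],o[2]))
o=wood(d,[.486,-.32])[0];to([o[0][0],o[0][1],.008],np.pi/2+o[2])
E
```

```text
clock: 48.55
position: [0.5021, -0.1054, 0.2348]
ee_rot: [-0.004, 3.14, 0.0]
force: [0.8, 0.2, -0.1]
width: 0.65
gripper_force: 0.0
clock: 49.25
position: [0.5007, -0.3083, 0.1952]
ee_rot: [-0.045, -3.141, -0.001]
force: [-0.2, -0.1, -0.4]
width: 1.0
gripper_force: 0.0
(array([ 0.48615244, -0.32273022]), [46.134498596191406, 156.52023315429688], np.float64(-0.029706629853452373)) {'top': (0.0, 233, 'cos0.98'), '+y': (0.0, 175, 'cos0.48'), '-y': (0.0, 150, 'cos0.40')}
(array([ 0.3230192 , -0.31700586]), [32.57472229003906, 71.46376037597656], np.float64(1.5396638404938159)) {'top': (0.176, 157, 'cos0.95'), '+y': (0.873, 0, 'cos0.17'), '-y': (0.02, 79, 'cos0.70')}
turn 0.003 | delta before turn [ 0.0149 -0.0155  0.1877] after turn [ 0.0149 -0.0155  0.1877] q7 2.40
```

```bash
echo '[[[0.013,-0.011,0.04,0,0.75],[0,0,0.05,0,0.75],[0,0,0.05,0,0.75],[0,0,0.03,0,0.75],[0,0,0.015,0,0.75],[0,0,0,0,0.75],[0,0,0,0,0.75]]]' > path.dat && python3 nudge.py path.dat
echo '[[[0,0.003,0,0,0.75],[0,0.003,0,0,0.75],[0,0.003,-0.003,0,0.75],[0,0.002,-0.003,0,0.75],[0,0.003,-0.003,0,0.75],[0,0.003,-0.003,0,0.75],[0,0.003,-0.002,0,0.75],[0,0.003,-0.002,0,0.75],[0,0.001,-0.001,0,0.75],[0,0,0,0,0.75]]]' > path.dat && python3 nudge.py path.dat
echo '[[[0,-0.015,0,0,0.75],[0,-0.005,0,0,0.75],[0,0,-0.04,0,1],[0,0,-0.04,0,1],[0,0,-0.04,0,1],[0,0,0,0,1]]]' > path.dat && python3 nudge.py path.dat
python3 - <<'E'
from h import *
d=shot("wrist","wO.png");o=wood(d,[.485,-.30])[0];print(o,faces(d,*o[0],o[2]))
to([o[0][0],o[0][1],.008],np.pi/2+o[2])
E
```

```text
clock: 50.0
position: [0.4889, -0.3195, 0.0119]
ee_rot: [0.042, 3.139, -0.001]
force: [-0.1, 0.3, 1.1]
width: 0.751
gripper_force: 0.0
clock: 51.0
position: [0.4883, -0.295, 0.0273]
ee_rot: [-0.043, -3.141, -0.0]
force: [0.1, 0.2, -0.3]
width: 0.753
gripper_force: 0.0
clock: 51.6
position: [0.4894, -0.3188, 0.1523]
ee_rot: [0.047, 3.134, -0.007]
force: [0.5, -0.2, 0.1]
width: 0.996
gripper_force: 0.0
(array([ 0.48685443, -0.3016756 ]), [45.62126541137695, 155.88861083984375], np.float64(-0.02855334794339356)) {'top': (0.0, 231, 'cos0.96'), '+y': (0.0, 161, 'cos0.38'), '-y': (0.0, 146, 'cos0.48')}
turn -0.001 | delta before turn [0.003  0.0162 0.1418] after turn [0.003  0.0162 0.1418] q7 2.46
```

Rolled once (21 mm shift), with no mark visible yet. Roll again.

```bash
echo '[[[0.003,0.021,0.035,0,0.75],[0,0,0.04,0,0.75],[0,0,0.04,0,0.75],[0,0,0.027,0,0.75],[0,0,0,0,0.75],[0,0,0,0,0.75]]]' > path.dat && python3 nudge.py path.dat
echo '[[[0,0.003,0,0,0.75],[0,0.003,0,0,0.75],[0,0.003,-0.003,0,0.75],[0,0.002,-0.003,0,0.75],[0,0.003,-0.003,0,0.75],[0,0.003,-0.003,0,0.75],[0,0.003,-0.002,0,0.75],[0,0.003,-0.002,0,0.75],[0,0.001,-0.001,0,0.75],[0,0,0,0,0.75]]]' > path.dat && python3 nudge.py path.dat
echo '[[[0,-0.015,0,0,0.75],[0,-0.005,0,0,0.75],[0,0,-0.04,0,1],[0,0,-0.04,0,1],[0,0,-0.04,0,1],[0,0,0,0,1]]]' > path.dat && python3 nudge.py path.dat
python3 - <<'E'
from h import *
d=shot("wrist","wP.png");o=wood(d,[.485,-.28])[0];print(o,faces(d,*o[0],o[2]))
to([o[0][0],o[0][1],.008],np.pi/2+o[2])
E
```

```text
clock: 52.25
position: [0.484, -0.2946, 0.0038]
ee_rot: [-0.046, -3.139, -0.001]
force: [-0.8, 0.3, -0.3]
width: 0.75
gripper_force: 0.0
clock: 53.25
position: [0.486, -0.27, 0.0224]
ee_rot: [0.043, 3.141, 0.0]
force: [-0.3, -0.4, -0.2]
width: 0.748
gripper_force: 0.0
clock: 53.85
position: [0.4872, -0.2937, 0.1472]
ee_rot: [0.047, 3.134, -0.006]
force: [0.2, -0.3, -0.7]
width: 0.992
gripper_force: 0.0
(array([ 0.48781097, -0.27956311]), [45.40689468383789, 156.13238525390625], np.float64(-0.02827811024473387)) {'top': (0.0, 232, 'cos0.96'), '+y': (0.0, 163, 'cos0.39'), '-y': (0.22, 105, 'cos0.47')}
turn -0.001 | delta before turn [-0.0003  0.0131  0.1368] after turn [-0.0003  0.0131  0.1368] q7 2.43
```

```bash
echo '[[[0,0.018,0.035,0,0.75],[0,0,0.04,0,0.75],[0,0,0.04,0,0.75],[0,0,0.021,0,0.75],[0,0,0,0,0.75],[0,0,0,0,0.75]]]' > path.dat && python3 nudge.py path.dat
echo '[[[0,0.003,0,0,0.75],[0,0.003,0,0,0.75],[0,0.003,-0.003,0,0.75],[0,0.002,-0.003,0,0.75],[0,0.003,-0.003,0,0.75],[0,0.003,-0.003,0,0.75],[0,0.003,-0.002,0,0.75],[0,0.003,-0.002,0,0.75],[0,0.001,-0.001,0,0.75],[0,0,0,0,0.75]]]' > path.dat && python3 nudge.py path.dat
echo '[[[0,-0.015,0,0,0.75],[0,-0.005,0,0,0.75],[0,0,-0.04,0,1],[0,0,-0.04,0,1],[0,0,-0.04,0,1],[0,0,0,0,1]]]' > path.dat && python3 nudge.py path.dat
python3 - <<'E'
from h import *
d=shot("wrist","wQ.png");o=wood(d,[.485,-.26])[0];print(o,faces(d,*o[0],o[2]))
to([o[0][0]-.015,o[0][1],.012],np.pi/2+o[2])
E
```

```text
clock: 54.5
position: [0.4851, -0.2728, 0.006]
ee_rot: [-0.046, -3.14, -0.0]
force: [-0.5, -0.4, -0.1]
width: 0.75
gripper_force: 0.0
clock: 55.5
position: [0.4866, -0.248, 0.0233]
ee_rot: [0.043, 3.141, 0.0]
force: [0.0, -0.4, 0.9]
width: 0.749
gripper_force: 0.0
clock: 56.1
position: [0.4879, -0.2716, 0.148]
ee_rot: [0.047, 3.134, -0.005]
force: [0.6, -0.9, -0.6]
width: 0.992
gripper_force: 0.0
(array([ 0.48840277, -0.25726035]), [45.508872985839844, 157.38739013671875], np.float64(-0.0264473201533589)) {'top': (0.174, 206, 'cos0.96'), '+y': (0.0, 166, 'cos0.39'), '-y': (0.0, 158, 'cos0.47')}
turn -0.003 | delta before turn [0.0147 0.0129 0.1336] after turn [0.0147 0.0129 0.1336] q7 2.40
```

```bash
echo '[[[0.009,0.0129,0.03,0,0.75],[0,0,0.04,0,0.7],[0,0,0.04,0,0.7],[0,0,0.025,0,0.7],[0,0,0,0,0.7],[0,0,0,0,0.7],[0,0,0,0,0.4],[0,0,0,0,0.4],[0,0,0,0,0.4],[0,0,0,0,0.4]]]' > path.dat && python3 nudge.py path.dat 20
echo '[[[0,0,-0.03,0,0.4],[0,0,-0.04,0,0.4],[0,0,-0.045,0,0.4],[0,0,-0.045,0,0.4],[0,0.02,-0.045,0,0.4],[0,0.03,-0.045,-0.07,0.4],[0,0.045,0,0,0.4],[0,0.045,0,0,0.4],[0,0.045,0,0,0.4],[0,0.045,0,0,0.4]]]' > path.dat && python3 nudge.py path.dat
echo '[[[0,0.045,0,0,0.4],[0,0.045,0,0,0.4],[0,0.045,0,0,0.4],[0,0,0,0,0.4],[0,0,0,0,0.4]]]' > path.dat && python3 nudge.py path.dat
python3 - <<'E'
from h import *
P=bed(-140,74,20)-[0,0,.006];print(P);to(P+[0,0,.06],np.pi/2+.0464)
E
```

```text
clock: 57.15
position: [0.4782, -0.2555, 0.0093]
ee_rot: [0.044, 3.139, -0.001]
force: [-0.7, 0.0, 8.1]
width: 0.486
gripper_force: 20.0
clock: 58.15
position: [0.4704, -0.0257, 0.2552]
ee_rot: [-0.066, 3.14, 0.002]
force: [0.7, 0.1, -0.9]
width: 0.491
gripper_force: 20.0
clock: 58.65
position: [0.4649, 0.1081, 0.2548]
ee_rot: [0.07, -3.14, 0.0]
force: [0.4, -0.5, -1.9]
width: 0.485
gripper_force: 20.0
[0.5661853  0.26053558 0.09467667]
turn -0.002 | delta before turn [-0.108   0.1477  0.1001] after turn [-0.1082  0.1476  0.1001] q7 1.47
```

```bash
echo '[[[-0.027,0.037,0,0,0.4],[-0.027,0.037,0,0,0.4],[-0.027,0.037,0,0,0.4],[-0.027,0.037,0,0,0.4],[0,0,0.03,0,0.4],[0,0,0.03,0,0.4],[0,0,0.03,0,0.4],[0,0,0,0,0.4],[0,0,0,0,0.4]]]' > path.dat && python3 nudge.py path.dat 20
python3 - <<'E'
from h import *
P=bed(-140,74,20)-[0,0,.006];to(P,np.pi/2+.0464)
E
```

```text
clock: 59.55
position: [0.5676, 0.2581, 0.1656]
ee_rot: [0.063, -3.141, 0.001]
force: [1.7, -0.3, -1.1]
width: 0.485
gripper_force: 20.0
turn -0.006 | delta before turn [0.0013 0.0025 0.0709] after turn [0.0013 0.0025 0.0709] q7 1.47
```

```bash
echo '[[[0.0013,0.0025,0.025,-0.006,0.4],[0,0,0.018,0,0.4],[0,0,0,0,0.4]]]' > path.dat && python3 nudge.py path.dat 20
echo '[[[0,0,0.006,0,0.4],[0,0,0.006,0,0.4],[0,0,0.006,0,0.4],[0,0,0.005,0,0.4],[0,0,0.003,0,0.4],[0,0,0.002,0,0.4],[0,0,0,0,0.4]]]' > path.dat && python3 nudge.py path.dat 6
python3 - <<'E'
from h import *
P=bed(-140,74,20)-[0,0,.006];to(P,np.pi/2+.0464);d=shot("wrist","wR.png")
h=cv2.cvtColor(d["image"],cv2.COLOR_BGR2GRAY)
u=proj(d,[bed(x,74,40) for x in range(-215,-185,5)]);print(u.round(0).tolist(),[int(h[int(v),int(c)]) for c,v in u])
E
```

```text
clock: 59.85
position: [0.5655, 0.2617, 0.122]
ee_rot: [0.075, -3.14, 0.0]
force: [-0.4, 0.6, -0.5]
width: 0.489
gripper_force: 20.0
clock: 60.55
position: [0.5655, 0.2621, 0.0936]
ee_rot: [0.076, -3.14, 0.0]
force: [0.3, 0.3, -0.0]
width: 0.498
gripper_force: 6.0
turn 0.002 | delta before turn [-0.0006 -0.0016 -0.0011] after turn [-0.0006 -0.0016 -0.0011] q7 1.52
[[316.0, 185.0], [317.0, 199.0], [317.0, 212.0], [317.0, 225.0], [317.0, 237.0], [317.0, 248.0]] [81, 80, 90, 92, 93, 88]
```

```bash
echo '[[[0,0,0,0,0.6],[0,0,0,0,0.6],[0,0,-0.03,0,0.6],[0,0,-0.04,0,0.6],[0,0,-0.03,0,0.6],[0.04,-0.01,-0.02,0,0.2],[0.045,0,0,0,0],[0,0,0,0,0],[0,0,0,0,0]]]' > path.dat && python3 nudge.py path.dat 20
python3 - <<'E'
from h import *
to(tail(-235,64),np.pi/2+.0464);d=shot("wrist","wS.png");t=shot("top","topS.png")
cv2.imwrite("pics/vS.png",np.hstack([d["image"][:400,180:580],cv2.resize(t["image"][150:270,180:300],(400,400))]))
E
```

```text
clock: 61.5
position: [0.4805, 0.2487, 0.2144]
ee_rot: [-0.078, 3.141, 0.003]
force: [0.9, 0.3, -0.1]
width: 0.299
gripper_force: 0.0
turn 0.003 | delta before turn [ 0.01   -0.0023  0.086 ] after turn [ 0.01   -0.0023  0.086 ] q7 1.36
```

View pics/vS.png

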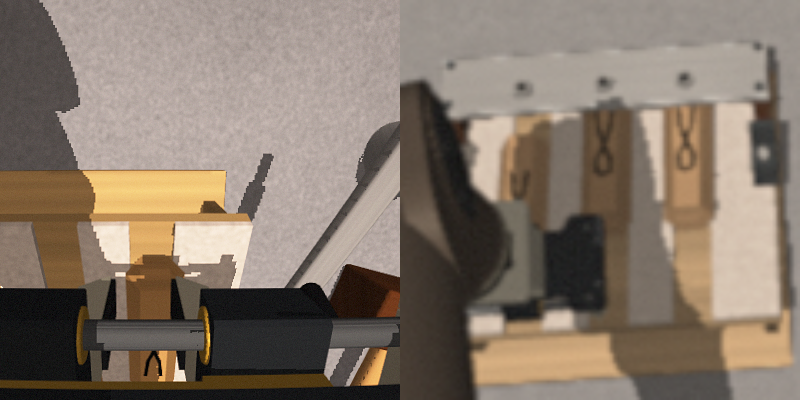

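The two loaded blanks are home with marks up, and the third lies in the left lane, mark up. Now push it home.

```bash
echo '[[[0.01,-0.002,0.03,0.003,0],[0,0,0.03,0,0],[0,0,0.024,0,0],[0,0,0,0,0],[0,0,0,0,0]]]' > path.dat && python3 nudge.py path.dat
python3 - <<'E'
from h import *
to(tail(-235,64),np.pi/2+.0464)
E
```

```text
clock: 62.1
position: [0.4725, 0.2451, 0.1301]
ee_rot: [-0.069, 3.141, -0.002]
force: [0.2, -0.9, -0.2]
width: 0.009
gripper_force: 0.0
turn -0.002 | delta before turn [0.0018 0.001  0.0017] after turn [0.0018 0.001  0.0017] q7 1.43
```

```bash
echo '[[[-0.0141,0,0.0048,0,0],[-0.0141,0,0.0051,0,0],[-0.0141,0,0.0051,0,0],[-0.0141,0,0.0051,0,0],[-0.0101,0,0.0037,0,0],[0,0,0,0,0]]]' > path.dat && python3 nudge.py path.dat
python3 - <<'E'
from h import *
s=arm.observe();print("bed xyz of TCP",((BM.T@(s["position"]-[0,0,.014]-BO))*1e3).round(1),s["force"])
E
```

```text
clock: 62.7
position: [0.5393, 0.2481, 0.1054]
ee_rot: [-0.069, 3.14, -0.001]
force: [-0.4, -0.1, -0.6]
width: 0.006
gripper_force: 0.0
bed xyz of TCP [-162.6   62.8    1.9] [-0.44610109 -0.07463401 -0.59865149]
```

```bash
echo '[[[-0.003,0.001,0.0013,0,0],[-0.003,0.001,0.0013,0,0],[-0.002,0,0.0008,0,0],[0,0,0,0,0]]]' > path.dat && python3 nudge.py path.dat | grep -E "^force|pos"
for i in 1 2 3 4; do echo '[[[-0.0012,0,0.0004,0,0],[0,0,0,0,0]]]' > path.dat && python3 nudge.py path.dat | grep -E "^force|pos"; done
python3 - <<'E'
from h import *
s=arm.observe();print("bed xyz of TCP",((BM.T@(s["position"]-[0,0,.014]-BO))*1e3).round(1),s["force"])
E
```

```text
position: [0.5457, 0.2512, 0.1027]
force: [0.2, -0.3, 0.6]
position: [0.5469, 0.2511, 0.1024]
force: [-0.8, -0.5, -0.0]
position: [0.548, 0.2511, 0.1018]
force: [-0.3, -0.0, 0.1]
position: [0.5485, 0.2512, 0.1015]
force: [-3.9, -0.9, 6.4]
position: [0.5488, 0.2512, 0.1013]
force: [-9.1, -0.6, 10.8]
bed xyz of TCP [-152.1   65.5    1.3] [-9.11749467 -0.61288423 10.75468161]
```

```bash
echo '[[[-0.0015,0,0.0005,0,0],[0,0,0,0,0]]]' > path.dat && python3 nudge.py path.dat | grep -E "^force|pos"
echo '[[[0.01,-0.002,-0.004,0,0],[0.02,0,-0.03,0,0],[0.005,0,-0.045,0,0.2],[0,0,-0.045,0,0.36],[0,0,0,0.13,0.36],[0,0,0,0.13,0.36],[0,0,0,0,0.36],[0,0,0,0,0.36]]]' > path.dat && python3 nudge.py path.dat
python3 - <<'E'
from h import *
d=shot("wrist","wT.png")
# knob: black blob near prediction
g=d["image"].max(2)
for th in (1.75,1.8,1.85,1.9):
    print(th,proj(d,[knob(th,96),knob(th,60)]).round(0).tolist())
t=shot("top","topT.png")
for th in (1.75,1.8,1.85,1.9): print(th,proj(t,[knob(th,96),knob(th,60)]).round(1).tolist(),proj(t,[bed(-92-294*np.sin(th),140-294*np.cos(th),56)]).round(1).tolist())
to(knob(1.83,70),kyaw(1.83))
m=(g<45).astype(np.uint8);n,l,st,c=cv2.connectedComponentsWithStats(m)
for i in range(1,n):
    if 60<st[i,4]<6000: print(st[i],c[i].round(0))
E
```

```text
position: [0.5491, 0.2512, 0.1011]
force: [-16.0, -1.0, 19.4]
clock: 64.9
position: [0.517, 0.2476, 0.2244]
ee_rot: [0.331, 3.124, -0.001]
force: [-0.1, 0.0, 0.1]
width: 0.356
gripper_force: 0.0
1.75 [[496.0, 222.0], [468.0, 192.0]]
1.8 [[508.0, 221.0], [478.0, 191.0]]
1.85 [[519.0, 221.0], [489.0, 191.0]]
1.9 [[530.0, 221.0], [498.0, 191.0]]
1.75 [[176.1, 230.7], [179.6, 237.2]] [[164.7, 288.0]]
1.8 [[173.6, 230.4], [177.2, 236.9]] [[159.3, 287.3]]
1.85 [[171.2, 230.0], [174.8, 236.5]] [[154.1, 286.3]]
1.9 [[168.8, 229.4], [172.5, 236.0]] [[149.0, 285.1]]
turn 0.001 | delta before turn [0.0435 0.105  0.0468] after turn [0.0436 0.1049 0.0468] q7 1.18
[569   8  39  41 311] [591.  19.]
[ 477  178  108   73 4302] [537. 210.]
[ 253  279  141   59 1452] [312. 313.]
[362 351  10  19 149] [367. 359.]
[329 366  25  12 115] [340. 372.]
```

```bash
echo '[[[0.0145,0.035,-0.01,0,0.36],[0.0145,0.035,0,0,0.36],[0.0145,0.035,0,0,0.36],[0,0,0,0,0.36],[0,0,0,0,0.36]]]' > path.dat && python3 nudge.py path.dat
python3 - <<'E'
from h import *
to(knob(1.84,70),kyaw(1.84)); arc(np.linspace(1.84,0,16))
E
```

```text
clock: 65.5
position: [0.4966, 0.3601, 0.234]
ee_rot: [-0.331, -3.124, 0.002]
force: [0.6, -0.4, 0.6]
width: 0.362
gripper_force: 0.0
turn 0.011 | delta before turn [-0.0001  0.0007  0.0566] after turn [-0.0001  0.0007  0.0566] q7 1.01
[-0.001 -0.017 -0.001] turn -0.123
[-0.001 -0.017 -0.   ] turn -0.123
[-0.001 -0.017  0.   ] turn -0.123
[-0.001 -0.017  0.001] turn -0.123
[-0.001 -0.017  0.002] turn -0.123
[-0.001 -0.017  0.002] turn -0.123
[-0.001 -0.017  0.003] turn -0.123
[-0.001 -0.017  0.004] turn -0.123
[-0.001 -0.017  0.004] turn -0.123
[-0.001 -0.017  0.005] turn -0.123
[-0.001 -0.016  0.005] turn -0.123
[-0.001 -0.016  0.005] turn -0.123
[-0.001 -0.016  0.006] turn -0.123
[-0.001 -0.016  0.006] turn -0.123
[-0.001 -0.016  0.006] turn -0.123
```

```bash
echo '[[[0,0.001,0.03,0,0.36],[0,0,0.026,0,0.36],[0,0,0,0,0.36],[0,0,0,0,0.36]]]' > path.dat && python3 nudge.py path.dat
echo '[[[-0.001,-0.017,-0.001,-0.123,0.36],[-0.001,-0.017,0,-0.123,0.36],[-0.001,-0.017,0,-0.123,0.36],[-0.001,-0.017,0.001,-0.123,0.36],[-0.001,-0.017,0.002,-0.123,0.36],[-0.001,-0.017,0.002,-0.123,0.36],[-0.001,-0.017,0.003,-0.123,0.36],[0,0,0,0,0.36],[0,0,0,0,0.36]]]' > path.dat && python3 nudge.py path.dat
python3 - <<'E'
from h import *
a=1.84-7*.12267;to(knob(a,70),kyaw(a))
E
```

```text
clock: 65.9
position: [0.4978, 0.3591, 0.1791]
ee_rot: [-0.339, -3.123, 0.001]
force: [-0.2, 0.4, -0.2]
width: 0.36
gripper_force: 0.0
clock: 66.8
position: [0.5224, 0.2473, 0.1729]
ee_rot: [-0.989, 2.98, 0.001]
force: [-0.4, 0.0, -0.1]
width: 0.361
gripper_force: 0.0
turn 0.005 | delta before turn [0.0027 0.001  0.0018] after turn [0.0027 0.001  0.0018] q7 1.95
```

```bash
echo '[[[0.001,-0.016,0.005,-0.123,0.36],[-0.001,-0.017,0.004,-0.123,0.36],[-0.001,-0.017,0.005,-0.123,0.36],[-0.001,-0.016,0.005,-0.123,0.36],[0,0,0,0,0.36],[0,0,0,0,0.36]]]' > path.dat && python3 nudge.py path.dat
python3 - <<'E'
from h import *
for a in (.49,.35,.2,.1,0): to(knob(a,70))
E
```

```text
clock: 67.4
position: [0.5707, 0.2059, 0.1528]
ee_rot: [-1.686, 2.651, 0.0]
force: [2.2, -1.9, -0.0]
width: 0.362
gripper_force: 1.4
turn 0.000 | delta before turn [ 0.0032  0.0003 -0.0009] after turn [ 0.0032  0.0003 -0.0009] q7 2.49
turn 0.000 | delta before turn [ 0.0025 -0.0183  0.0052] after turn [ 0.0025 -0.0183  0.0052] q7 2.49
turn 0.000 | delta before turn [-0.0013 -0.0378  0.0121] after turn [-0.0013 -0.0378  0.0121] q7 2.49
turn 0.000 | delta before turn [-0.0055 -0.0503  0.0168] after turn [-0.0055 -0.0503  0.0168] q7 2.49
turn 0.000 | delta before turn [-0.011  -0.0622  0.0216] after turn [-0.011  -0.0622  0.0216] q7 2.49
```

```bash
echo '[[[0.0025,-0.009,0.002,0,0.36],[0,-0.009,0.003,0,0.36],[-0.001,-0.01,0.0035,0,0.36],[-0.0025,-0.01,0.0035,0,0.36],[0,0,0,0,0.36]]]' > path.dat && python3 nudge.py path.dat
python3 - <<'E'
from h import *
for a in (.2,.1,0): to(knob(a,70))
d=shot("wrist","wU.png");t=shot("top","topU.png")
E
```

```text
clock: 67.9
position: [0.6073, 0.1892, 0.1399]
ee_rot: [1.69, -2.648, 0.002]
force: [-0.7, -0.0, -0.5]
width: 0.362
gripper_force: 0.0
turn 0.000 | delta before turn [-0.001   0.0024 -0.0009] after turn [-0.001   0.0024 -0.0009] q7 2.55
turn 0.000 | delta before turn [-0.0051 -0.01    0.0038] after turn [-0.0051 -0.01    0.0038] q7 2.55
turn 0.000 | delta before turn [-0.0106 -0.022   0.0086] after turn [-0.0106 -0.022   0.0086] q7 2.55
```

```bash
echo '[[[-0.0025,-0.005,0.002,0,0.36],[-0.0025,-0.005,0.002,0,0.36],[-0.0025,-0.006,0.0025,0,0.36],[0,0,0,0,0.36]]]' > path.dat && python3 nudge.py path.dat | grep -E "pos|force"
for i in 1 2 3; do echo '[[[-0.0015,-0.0032,0.0013,0,0.36],[0,0,0,0,0.36]]]' > path.dat && python3 nudge.py path.dat | grep -E "pos|^force"; done
python3 - <<'E'
from h import *
for a in (.1,0): to(knob(a,70))
E
```

```text
position: [0.6244, 0.19, 0.1337]
force: [-0.1, 0.1, -0.6]
gripper_force: 0.0
position: [0.6274, 0.1901, 0.1326]
force: [0.1, -0.5, -0.1]
position: [0.631, 0.1902, 0.1314]
force: [-0.3, -0.1, 0.1]
position: [0.6346, 0.1903, 0.1301]
force: [0.7, -0.4, 0.1]
turn 0.000 | delta before turn [ 0.0073  0.0142 -0.0059] after turn [ 0.0073  0.0142 -0.0059] q7 2.57
turn 0.000 | delta before turn [ 0.0019  0.0023 -0.0012] after turn [ 0.0019  0.0023 -0.0012] q7 2.57
```

```bash
for i in 1 2 3; do echo '[[[-0.0008,-0.0017,0.0007,0,0.36],[0,0,0,0,0.36]]]' > path.dat && python3 nudge.py path.dat | grep -E "pos|^force"; done
python3 - <<'E'
from h import *
s=load("sH");d=shot("scene","sV.png");d0=load("scene1")
def bar(th,r,z=56): return bed(-92-r*np.sin(th),140-r*np.cos(th),z)
hsv=cv2.cvtColor(d["image"],cv2.COLOR_BGR2HSV)
for th in np.arange(-.02,.45,.03):
    u=proj(d,[bar(th,r) for r in range(210,292,8)]); v=np.array([hsv[int(round(b)),int(round(a))] for a,b in u]); print(round(th,2),"S",v[:,1].tolist(),"V",v[:,2].tolist())
E
```

```text
position: [0.6357, 0.1903, 0.1294]
force: [-3.5, -0.9, 1.6]
position: [0.6363, 0.1906, 0.1288]
force: [-7.9, -0.3, 7.0]
position: [0.638, 0.1909, 0.128]
force: [-7.5, 0.8, 4.8]
-0.02 S [93, 126, 136, 139, 144, 145, 56, 54, 50, 38, 7] V [112, 79, 88, 112, 110, 111, 133, 138, 123, 74, 37]
0.01 S [30, 30, 27, 33, 27, 27, 48, 44, 51, 44, 28] V [95, 93, 93, 92, 178, 177, 107, 117, 130, 64, 74]
0.04 S [32, 30, 27, 33, 31, 27, 29, 27, 28, 28, 27] V [95, 94, 94, 93, 166, 188, 166, 187, 180, 191, 186]
0.07 S [35, 30, 44, 38, 47, 34, 71, 48, 47, 50, 39] V [96, 94, 93, 94, 92, 172, 108, 134, 137, 128, 235]
0.1 S [106, 145, 142, 146, 145, 147, 81, 51, 52, 49, 32] V [118, 114, 115, 112, 109, 109, 123, 130, 133, 204, 239]
0.13 S [68, 143, 143, 143, 142, 144, 80, 53, 53, 46, 31] V [128, 114, 114, 112, 108, 108, 125, 136, 131, 221, 242]
0.16 S [58, 142, 143, 141, 144, 143, 109, 54, 53, 38, 32] V [127, 111, 114, 112, 108, 107, 115, 133, 130, 238, 239]
0.19 S [57, 142, 142, 141, 144, 142, 109, 50, 52, 49, 32] V [134, 111, 113, 114, 106, 106, 115, 133, 132, 201, 239]
0.22 S [54, 144, 144, 142, 141, 133
[... 177 characters left out ...]
129, 133, 142, 240]
0.28 S [52, 54, 52, 96, 129, 129, 130, 95, 49, 55, 31] V [133, 136, 138, 112, 107, 107, 106, 116, 135, 149, 242]
0.31 S [52, 52, 50, 64, 123, 131, 129, 130, 53, 54, 47] V [137, 137, 137, 119, 108, 111, 113, 114, 134, 133, 222]
0.34 S [53, 51, 52, 53, 98, 129, 129, 129, 58, 51, 52] V [136, 134, 137, 140, 115, 115, 117, 119, 137, 135, 148]
0.37 S [52, 53, 53, 52, 67, 130, 129, 129, 107, 51, 52] V [133, 135, 135, 137, 115, 122, 123, 119, 122, 131, 137]
0.4 S [50, 51, 52, 49, 56, 128, 131, 129, 131, 55, 52] V [167, 131, 133, 134, 124, 118, 119, 121, 125, 135, 138]
0.43 S [50, 51, 52, 53, 51, 118, 129, 132, 131, 70, 51] V [194, 131, 138, 134, 135, 119, 119, 114, 111, 127, 136]
```

Bar is at about 0.045 rad, on the catch ball. Push on.

```bash
for i in 1 2 3; do echo '[[[-0.0008,-0.0017,0.0007,0,0.36],[0,0,0,0,0.36]]]' > path.dat && python3 nudge.py path.dat | grep -E "pos|^force"; done
cat >> h.py <<'E'
def barscan(n):
    d=shot("scene",n);hsv=cv2.cvtColor(d["image"],cv2.COLOR_BGR2HSV)
    for th in np.arange(-.06,.1,.02):
        u=proj(d,[bed(-92-r*np.sin(th),140-r*np.cos(th),56) for r in range(210,292,8)]);print(round(th,2),[int(hsv[int(round(b)),int(round(a)),1]) for a,b in u])
E
python3 -c "
from h import *; barscan('sW.png')"
```

```text
position: [0.6415, 0.1907, 0.1273]
force: [-0.8, 0.3, -0.7]
position: [0.6433, 0.1905, 0.1266]
force: [-3.7, 1.2, 2.0]
position: [0.6438, 0.1905, 0.1262]
force: [-10.7, 0.3, 10.2]
-0.06 [77, 98, 139, 142, 143, 126, 80, 47, 43, 44, 37]
-0.04 [30, 30, 47, 80, 32, 35, 51, 49, 4, 0, 10]
-0.02 [30, 30, 33, 30, 30, 28, 33, 30, 29, 29, 28]
0.0 [32, 30, 30, 33, 31, 29, 27, 27, 26, 28, 27]
0.02 [33, 27, 32, 38, 29, 28, 35, 36, 47, 31, 28]
0.04 [68, 83, 99, 119, 129, 115, 55, 51, 51, 40, 26]
0.06 [98, 135, 139, 144, 144, 146, 68, 51, 52, 44, 41]
0.08 [102, 143, 143, 143, 141, 144, 62, 51, 52, 54, 29]
```

Snapped shut: the force dropped, then rose against the lug, and the scan centres on about -0.01. I'll back off gently, lift and verify.

```bash
echo '[[[0.0015,0.003,-0.001,0,0.4],[0.0005,0.001,0,0,0.45],[0,0,0,0,0.45],[0,0,-0.03,0,0.45],[0,0,-0.04,0,0.45],[0,0,-0.04,0,0.45],[0,0,-0.04,0,0.45],[0,0,0,0,0.45]]]' > path.dat && python3 nudge.py path.dat 
echo '[[[0.02,0.03,-0.03,0.12,0.45],[0.02,0.03,-0.03,0.12,0.45],[0.02,0.03,-0.03,0.12,0.45],[0,0.04,0,0.12,0.45],[0,0.04,0,0.12,0.45],[0,0,0,0,0.45],[0,0,0,0,0.45]]]' > path.dat && python3 nudge.py path.dat
python3 - <<'E'
from h import *
barscan("sX.png");d=shot("wrist","wX.png");t=shot("top","topX.png");s=load("sX")
for n,v in (("top",t),("scene",s),("wrist",d)):
  h=cv2.cvtColor(v["image"],cv2.COLOR_BGR2GRAY).astype(int)
  for y in (74,0,-74):
    u=proj(v,[bed(x,y,40 if x>-150 else 40) for x in range(-180,-120,4)])
    print(n,y,[int(h[int(round(b)),int(round(a))]) if 0<=a<639.4 and 0<=b<479.4 else -1 for a,b in u])
    print("   faces",faces(v,0,0,0,BM,bed(-75,y,20))["top"])
E
```

```text
clock: 71.1
position: [0.6443, 0.1901, 0.2834]
ee_rot: [-1.687, 2.638, -0.005]
force: [0.8, -0.9, -0.6]
width: 0.45
gripper_force: 0.0
clock: 71.8
position: [0.4806, 0.2474, 0.3668]
ee_rot: [-0.84, 3.027, -0.0]
force: [-0.5, -1.0, 1.2]
width: 0.449
gripper_force: 0.0
-0.06 [61, 72, 136, 143, 146, 125, 80, 45, 46, 41, 43]
-0.04 [31, 29, 36, 55, 33, 37, 50, 45, 4, 8, 5]
-0.02 [29, 28, 28, 28, 28, 29, 35, 31, 27, 30, 27]
0.0 [28, 27, 28, 28, 30, 27, 26, 28, 29, 28, 30]
0.02 [27, 28, 28, 23, 28, 28, 35, 40, 42, 37, 30]
0.04 [50, 78, 91, 65, 131, 123, 60, 45, 38, 47, 29]
0.06 [98, 143, 143, 141, 145, 146, 70, 38, 37, 46, 45]
0.08 [104, 142, 140, 141, 143, 144, 62, 40, 36, 39, 35]
top 74 [25, 28, 27, 30, 33, 33, 42, 50, 47, 31, 28, 30, 35, 33, 32]
   faces (0.942, 33, 'cos0.80')
top 0 [140, 127, 96, 75, 76, 81, 78, 77, 82, 84, 87, 86, 87, 85, 86]
   faces (0.248, 81, 'cos0.80')
top -74 [88, 86, 82, 77, 78, 81, 80, 76, 78, 84, 85, 85, 87, 91, 94]
   faces (0.0, 154, 'cos0.81')
scene 74 [121, 119, 115, 116, 115, 115, 116, 113, 92, 83, 82, 83, 83, 81, 87]
   faces (0.001, 125, 'cos0.84')
scene 0 [207, 210, 213, 213, 217, 218, 219, 172, 89, 82, 82, 83, 83, 83, 83]
   faces (0.072, 87, 'cos0.86')
scene -74 [116, 120, 113, 113, 100, 102, 104, 100, 83, 83, 91, 125, 126, 146, 167]
   faces (0.005, 176, 'cos0.88')
wrist 74 [157, 97, 66, 80, 82, 80, 78, 74, 74, 81, 81, 88, 84, 85, 85]
   faces (0.648, 18, 'cos0.68')
wrist 0 [81, 78, 70, 73, 82, 79, 74, 73, 78, 84, 81, 88, 84, 84, 87]
   faces (0.552, 29, 'cos0.68')
wrist -74 [82, 84, 75, 69, 80, 77, 77, 74, 74, 84, 83, 85, 81, 78, 136]
   faces (0.093, 182, 'cos0.66')
```

```bash
python3 -c "
from cell import arm; print(arm.sign_off())"
```

```text
the job is handed in; nothing more can be done
None
```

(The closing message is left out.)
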